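Demagnetise a screwdriver in the bench coil

ROBOT

A 6-joint arm with a two-finger parallel gripper is mounted at the origin on a cart in front of the work surface, level with it; the furniture and walls round the work are solid. World frame = base frame: x ahead of the robot, y to its left, z up, the work surface at z = 0. Lengths are in mm, angles in rad, forces in N, time in s.
With the tool pointing down it reaches from about 350 to 725 mm from the base axis. Payload 4.3 kg.
Tool frame: the origin (TCP) lies midway between the tips of the shut fingers; the grasp point (between the pads) lies 19 mm behind it (bot.grip_point_offset is the distance from the TCP to the grasp point, in mm); z points along the fingers, x is the direction in which the jaws open and shut, and the axes are right-handed (so a half turn about z gives the same grasp; the last joint's range is limited). The gripper opens to 85 mm and grips with 20 to 120 N. Pads are 22 mm wide; open, the fingers measure 114 mm over their backs; the gripper's body (76 mm by 85 mm) begins 54 mm behind the grasp point. The pads swing forward as they close: fully open they stand 13 mm farther back than shut.
Start: joints at [1.051, 0.377, 0.081, 1.274, 0, 1.46], TCP at [229.106, 527.425, 231.329] pointing down, gripper open.
Joint ranges: [-2.72, 2.72], [-0.84, 1.66], [-1.02, 1.22], [-1.77, 2.12], [-1.37, 1.28], [-3.14, 3.14]. Speed limits (rad/s): [2.57, 2.57, 3.14, 3.14, 3.14, 3.14].

INTERFACE

Orientations are given as a rotation vector (axis times angle).
In Python, from rig import bot gives the robot as it stands. The module is installed in compiled form; this text tells all that it offers.
- The arm moves only by the shell command python3 -m jog 'ROWS' [FORCE]. ROWS is JSON, a list of rows, each an object with "grip": the opening, from 0 (shut) to 1 (fully open); "travel": the shift along the tool's x, y, z in cm, a list of three; "twist": the turn about the tool's z in rad. In form: [{"grip": grip, "travel": [dx, dy, dz], "twist": twist}, ...]. A call has 1 to 8 rows; each row is the pose to reach, as a shift and turn from the pose commanded when the call began, along the tool's axes at that moment; what a row does not reach only later rows make up. A row lasts 1/10 s, in which the tool goes at most 50 mm and 8.59 degrees, less where a joint would pass 70% of its speed; a pose out of reach is approached as far as the arm can. A call with a gripper value outside its range is refused whole. The fingers move at their own pace and stop on an object; FORCE is the grip in N (left out, the last holds). Time passes only in rows, so rows that repeat a pose let the fingers close. It gives the time, the measured TCP pose, the force and the opening at its end, in the units of the state.
- bot.read_state(): the state, without advancing time (a new reading comes with each control period).
- bot.read_camera(name): name is "side" or "top" or "wrist"; returns the picture (420x560x3 uint8, blue, green, red); there is no depth.
- bot.camera_info(name): a dict with "K" (3x3 intrinsics, pixels), "rvec" (rotation vector, rad) and "tvec" (3), from world to camera coordinates, as OpenCV has them. Camera axes: x right, y down, z forward; pixel columns grow to the right and rows downward; lengths in mm; the calibration is good to about 2 mm. A picture is of the moment at which its call begins: read the wrist's pose just before it. camera_info takes no time and is no camera call; for the wrist camera it gives the pose at the moment of the call.
- bot.job_done(): hands the job in, once; it reports no verdict.
The state is a dict: "clock": time; "qpos": joint angles; "qvel": joint speeds; "tau": joint torques, N m; "tool_pos": TCP position; "ee_rot": TCP orientation; "contact_force": force on the tool from outside, world axes, zero at the start; "ft_torque": the same for the moment, N m; "opening": finger opening in mm.
Only numpy, scipy, OpenCV 4.12 (cv2) and the standard library are available. Lean on these libraries where they do the work, as an engineer would, in place of code of your own. Each camera call takes 0.05 s, during which the arm holds its last target.

TASK

The screwdriver's blade has become magnetic. Turn the bench demagnetiser's knob until its white pointer stands at the long mark, then lift the screwdriver out of the tool rack and lower it, blade down and upright, into the middle of the coil's bore until the tip is about halfway down, without ever touching the coil or the rest of the demagnetiser with it. Finish holding it there, still and centred in the bore, and leave the punch, the wood offcut and the polishing bar where they are.

Things in the scene. Friction and masses are not known exactly. Their poses are not given: they have to be found in the camera images.
- demagnetiser: Bolted down. Origin under it on the bench; x runs from knob to coil, z up. Base plate 210 x 112 x 6 mm; grey control box at x = -106 to -20 mm, 45 mm high, 100 mm wide, the knob on top at x = -65, y = 0; upright copper coil with black round flanges 100 mm in diameter at x = +50, y = 0, its top 80 mm above the bench. Its vertical bore is 30 mm wide, open at the top, and ends at 10 mm height.
- bore_mouth (a point): Centre of the bore's mouth, in the plane of the coil's top, 80 mm above the bench. z up.
- bore_middle (a point): Point on the bore's axis halfway down, 40 mm above the bench and 40 mm below the mouth.
- knob (a joint): Angle of the black knob in rad: 0 at the first mark of the scale, growing clockwise seen from above, to a stop at 2.8. Nine marks stand 0.35 apart; the only long one (the fifth) is at 1.40. The knob starts between 0 and 0.55 and stays where it is left (about 0.03 N m of friction).
- knob_grip (a point): On the knob's vertical axis, at the height to grip, 82 mm above the bench. Turns with the knob: its x axis lies along the grip bar, and the pointer (white line on the bar's top) is at the -x end. The bar is 42 mm long, 14 mm thick, 30 mm high, its top at 89 mm height; the round skirt under it is 44 mm in diameter, its top at 59 mm height.
- long_mark (a point): Middle of the long mark (8 mm long) of the scale of black marks on the control box's top round the knob, 39 mm from the knob's axis: where the pointer must stand.
- screwdriver: Screwdriver 200 mm long that hangs upright in one of the rack's holes, blade down. Origin at the blade's tip, on the axis; z runs up to the handle. Steel blade 8 mm in diameter from z = 0 to 100 mm, fluted plastic handle from z = 100 to 200 mm, a narrower neck at first, 27 to 28 mm in diameter above z = 130 mm. 0.11 kg, balancing at about z = 100 mm. It comes out when lifted a little over 100 mm.
- rack: Tool rack of grey sheet steel, bolted down. Origin under its middle; two upright sides carry a plate 70 mm deep (x) and 160 mm long (y), its top 110 mm above the bench, with two 15 mm holes at x = 0, y = +50 and -50 mm; a second plate at 40 mm height has 13 mm square holes right below. The screwdriver stands in one pair, the punch in the other; which is which changes.
- punch: All-steel punch 113 mm long that hangs in the rack's other hole by its collar, 22 mm in diameter; the plain shank above is 13 mm in diameter and ends 35 mm above the rack's plate (145 mm above the bench: carry the screwdriver clear of it). Origin at its tip, z up. Not to be disturbed.
- wood_block: Wooden offcut, a plain block 45 x 92 x 36 mm lying on the bench between the demagnetiser and the rack. Origin under the middle. Not to be disturbed.
- polish_bar: Green bar of polishing compound, 48 x 102 x 35 mm, lying on the bench between the demagnetiser and the rack. Origin under the middle. Not to be disturbed.
Mind the look-alikes: they are no part of the job. There is more than one size of the screwdriver; the one meant has the size given above.

How it is judged:
By the outcome, as a careful person would: the job done as asked, in the order asked, and still so for the second after the job is handed in, while the arm keeps its last pose, push and grip.
It also fails if it takes over 70 s, if anything falls off the work surface, if the arm or the gripper's body presses on something with over 40 N, if the wrist force passes 120 N, or if a joint passes its speed limit or range.

## Working session

There is one attempt and no reset: what is moved stays moved. The work goes in short steps, Python scripts to look and compute and a shell command to move; the robot and the scene stay as the last step left them, time stands still between calls to the robot, and variables do not carry over. Pictures are saved under pics/ and viewed, and the job is handed in when it is done.

```bash
mkdir -p pics; python3 - <<'E'
from rig import bot
import cv2
s=bot.read_state()
print(s)
for n in ["side","top","wrist"]:
    i=bot.camera_info(n); print(n,i)
    cv2.imwrite(f"pics/a_{n}.png",bot.read_camera(n))
E
```

```text
{'clock': 0.0, 'qpos': array([1.05070784e+00, 3.78095199e-01, 7.96179830e-02, 1.27441809e+00,
       6.42167411e-06, 1.46049142e+00]), 'qvel': array([-0.00035103, -0.00082389, -0.00010987,  0.00090387,  0.00066361,
        0.0008602 ]), 'tau': array([-3.74105894e-04, -4.63602555e+01,  2.69876701e+01,  2.09386769e-02,
       -1.13623551e-05, -2.66770815e-05]), 'tool_pos': array([228.74677814, 526.81180954, 230.33948643]), 'ee_rot': array([ 2.62616122,  1.72247923, -0.00294295]), 'contact_force': array([ 0.11803726, -1.00026507,  0.28852439]), 'ft_torque': array([ 0.03124049, -0.03158523,  0.02089083]), 'opening': 85.39951281396985}
side {'K': array([[417.20399668,   0.        , 286.27992694],
       [  0.        , 417.20399668, 216.85926923],
       [  0.        ,   0.        ,   1.        ]]), 'rvec': array([ 2.02670691, -0.10565273,  0.08155362]), 'tvec': array([-484.13857962,   96.45293645,  864.35412314])}
top {'K': array([[402.508696  ,   0.        , 271.4010381 ],
       [  0.        , 402.508696  , 205.20279863],
       [  0.        ,   0.        ,   1.        ]]), 'rvec': array([ 2.15339249, -2.18904575,  0.07063329]), 'tvec': array([  -3.10734103,  472.13024981, 1018.89839705])}
wrist {'K': array([[362.20332933,   0.        , 275.60641015],
       [  0.        , 362.20332933, 213.25737017],
       [  0.        ,   0.        ,   1.        ]]), 'rvec': array([-2.40707662, -1.57803128, -0.23709406]), 'tvec': array([-574.26062179,  -38.82432914,  381.11275268])}
```

View pics/a_side.png

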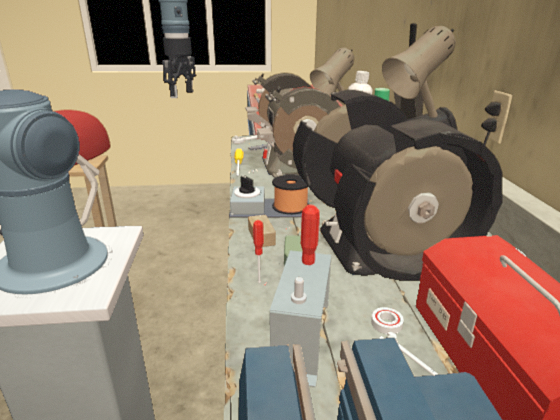

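View pics/a_top.png

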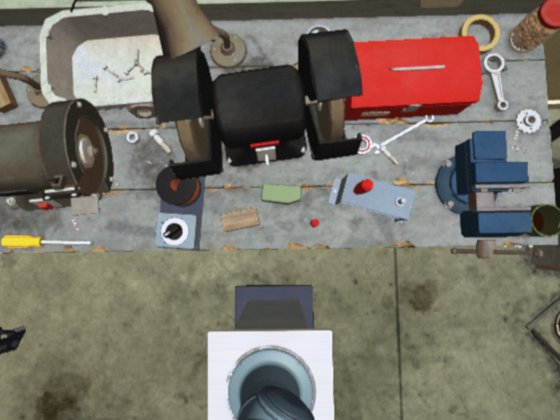

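View pics/a_wrist.png

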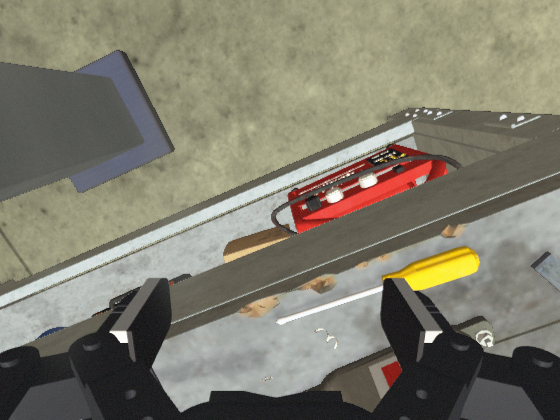

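```bash
cat > h.py <<'E'
import numpy as np, cv2
from rig import bot
from scipy.spatial.transform import Rotation as R
def cam(n):
    i=bot.camera_info(n); return i["K"],R.from_rotvec(i["rvec"]).as_matrix(),np.array(i["tvec"])
def ray(c,uv,z):
    K,Rm,t=c
    d=Rm.T@np.linalg.inv(K)@np.array([uv[0],uv[1],1.]); o=-Rm.T@t
    return o+d*(z-o[2])/d[2]
def proj(c,P):
    K,Rm,t=c
    q=(Rm@np.atleast_2d(P).T+t[:,None]); q=K@q; return (q[:2]/q[2]).T
def tri(c1,uv1,c2,uv2):
    P=[c[0]@np.c_[c[1],c[2]] for c in (c1,c2)]
    X=cv2.triangulatePoints(P[0],P[1],np.array(uv1,float).reshape(2,1),np.array(uv2,float).reshape(2,1)); return (X[:3]/X[3]).ravel()
E
python3 - <<'E'
from h import *
np.set_printoptions(precision=1,suppress=True)
T=cam("top");S=cam("side")
for n,c in(("top",T),("side",S)): print(n,"pos",-c[1].T@c[2])
print("knob",ray(T,(174,232),89)); print("coil",ray(T,(181,186),80))
print("sd top",ray(T,(367,185),215),ray(T,(367,185),210)); print("punch",ray(T,(401,201),145))
print("sd tri", tri(T,(366,185),S,(311,210)))
print("small",ray(T,(314,223),100), tri(T,(314,223),S,(258,223)))
a=cv2.imread("pics/a_side.png")[120:330,220:345]; cv2.imwrite("pics/c_side.png",cv2.resize(a,None,fx=2.8,fy=2.8,interpolation=2))
a=cv2.imread("pics/a_top.png")[130:255,140:430]; cv2.imwrite("pics/c_top.png",cv2.resize(a,None,fx=2.7,fy=2.7,interpolation=2))
E
```

```text
top pos [ 386.7  -27.9 1053.9]
side pos [ 394.6 -781.3  473.9]
knob [405.7 223.1  89. ]
coil [518.  208.7  80. ]
sd top [ 494.8 -214.7  215. ] [ 495.5 -215.8  210. ]
punch [ 466.2 -305.3  145. ]
sd tri [ 497.6 -215.4  203.1]
small [ 421.4 -112.3  100. ] [ 421.2 -109.6  130.6]
```

View pics/c_side.png

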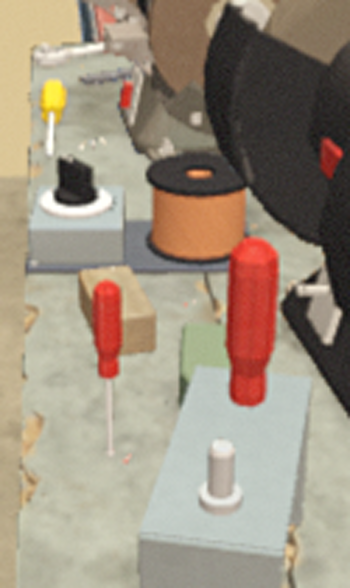

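View pics/c_top.png

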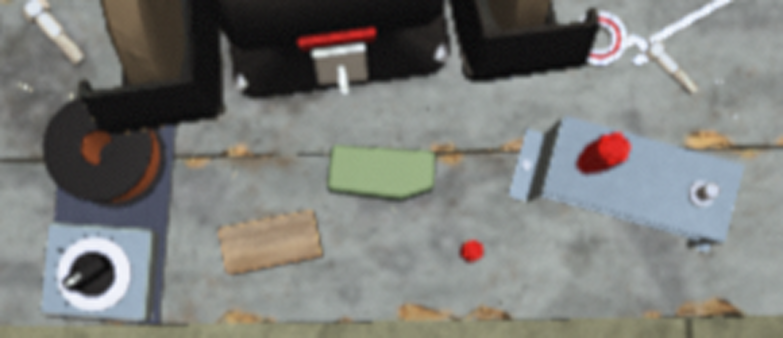

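```bash
python3 - <<'E'
from h import *
np.set_printoptions(precision=0,suppress=True)
T=cam("top");S=cam("side")
def sray(c,uv,ax,v):
    K,Rm,t=c
    d=Rm.T@np.linalg.inv(K)@np.array([uv[0],uv[1],1.]); o=-Rm.T@t
    return o+d*(v-o[ax])/d[ax]
for uv in [(296,130),(300,160),(310,185),(325,110),(345,90)]:
    print(uv,[sray(S,uv,1,y) for y in (60,120,180)])
for uv in [(170,165),(221,172),(221,80),(157,60),(300,165)]:
    print(uv,[ray(T,uv,z) for z in (100,200,300)])
# sd upright check
for b,n in (((497,-216),"sd"),((421,-110),"small")):
    for z in (0,110,140,210): print(n,z,proj(S,[*b,z]),proj(T,[*b,z]))
a=cv2.imread("pics/a_side.png")[60:280,220:440]; cv2.imwrite("pics/c_side2.png",cv2.resize(a,None,fx=2.7,fy=2.7,interpolation=2))
E
```

```text
(296, 130) [array([511.,  60., 255.]), array([519., 120., 240.]), array([528., 180., 224.])]
(300, 160) [array([521.,  60., 190.]), array([530., 120., 170.]), array([539., 180., 150.])]
(310, 185) [array([545.,  60., 132.]), array([556., 120., 108.]), array([566., 180.,  84.])]
(325, 110) [array([570.,  60., 295.]), array([582., 120., 282.]), array([595., 180., 270.])]
(345, 90) [array([608.,  60., 334.]), array([623., 120., 324.]), array([639., 180., 314.])]
(170, 165) [array([567., 231., 100.]), array([548., 203., 200.]), array([529., 176., 300.])]
(221, 172) [array([547., 108., 100.]), array([531.,  93., 200.]), array([514.,  79., 300.])]
(221, 80) [array([775., 106., 100.]), array([734.,  92., 200.]), array([693.,  78., 300.])]
(157, 60) [array([829., 264., 100.]), array([783., 233., 200.]), array([736., 203., 300.])]
(300, 165) [array([561., -82., 100.]), array([543., -76., 200.]), array([524., -71., 300.])]
sd 0 [[306. 316.]] [[350. 195.]]
sd 110 [[308. 262.]] [[358. 190.]]
sd 140 [[309. 246.]] [[360. 188.]]
sd 210 [[310. 206.]] [[367. 184.]]
small 0 [[259. 283.]] [[310. 225.]]
small 110 [[258. 233.]] [[313. 223.]]
small 140 [[257. 218.]] [[315. 223.]]
small 210 [[257. 182.]] [[318. 221.]]
```

View pics/c_side2.png

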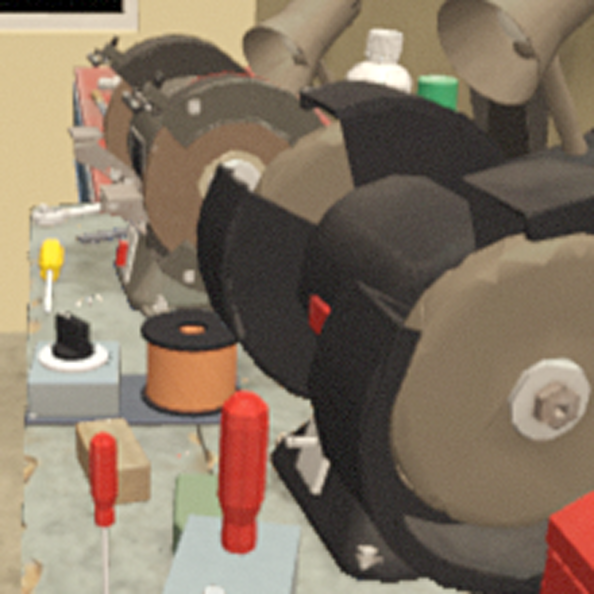

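```bash
cat >> h.py <<'E'
def plan(p,yaw=None):
    """tool shift (cm) and twist to bring TCP to p with tool x at world yaw (mod pi)"""
    s=bot.read_state(); Rt=R.from_rotvec(s["ee_rot"]).as_matrix()
    d=Rt.T@(np.array(p)-s["tool_pos"])/10
    cy=np.arctan2(Rt[1,0],Rt[0,0]); print("yaw now %.3f q6 %.3f"%(cy,s["qpos"][5]),"travel",np.round(d,2))
    if yaw is not None:
        tw=-(yaw-cy); tw=(tw+np.pi/2)%np.pi-np.pi/2; print("twist %.3f (alt %.3f)"%(tw,tw-np.sign(tw)*np.pi))
E
python3 - <<'E'
from h import *
np.set_printoptions(precision=2,suppress=True)
s=bot.read_state(); Rt=R.from_rotvec(s["ee_rot"]).as_matrix(); print(Rt)
c=cam("wrist"); print("campos in tool",Rt.T@(-c[1].T@c[2]-s["tool_pos"]),"axes in tool",Rt.T@c[1].T)
plan((420,205,231))
# yaw for knob grip: pointer etc
E
```

```text
[[ 0.4   0.92 -0.  ]
 [ 0.92 -0.4  -0.  ]
 [-0.   -0.   -1.  ]]
campos in tool [   0.56  -75.78 -143.56] axes in tool [[ 1.   -0.   -0.  ]
 [ 0.    0.95  0.3 ]
 [ 0.   -0.3   0.95]]
yaw now 1.161 q6 1.460 travel [-21.91  30.36  -0.01]
```

```bash
python3 -m jog '[{"grip":1,"travel":[-4,5.5,0],"twist":0},{"grip":1,"travel":[-7,9.5,0],"twist":0},{"grip":1,"travel":[-10,13.5,0],"twist":0},{"grip":1,"travel":[-13,18,0],"twist":0},{"grip":1,"travel":[-16,22,0],"twist":0},{"grip":1,"travel":[-19,26,0],"twist":0},{"grip":1,"travel":[-21.9,28,0],"twist":0},{"grip":1,"travel":[-21.9,28,0],"twist":0}]'
python3 - <<'E'
from h import *
cv2.imwrite("pics/b_wrist.png",bot.read_camera("wrist"))
print(bot.read_state()["tool_pos"])
E
```

```text
clock: 0.95
tool_pos: [399.9, 210.7, 231.1]
ee_rot: [2.632, 1.713, -0.002]
contact_force: [-0.1, 0.4, -0.2]
opening: 85.7
[399.43899576 211.97764532 231.11891291]
```

View pics/b_wrist.png

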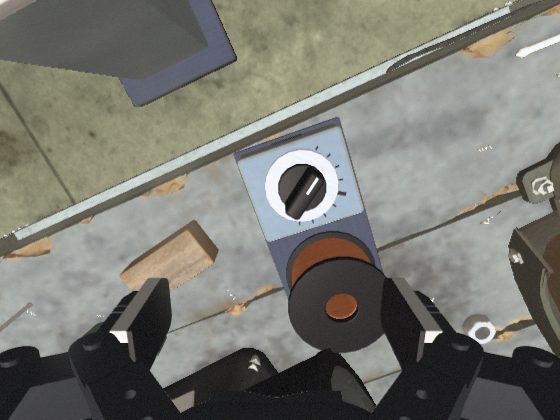

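```bash
python3 - <<'E'
from h import *
a=cv2.imread("pics/b_wrist.png")[120:240,230:380]; cv2.imwrite("pics/b_c.png",cv2.resize(a,None,fx=5,fy=5,interpolation=2))
E
```

```text
(no output)
```

View pics/b_c.png

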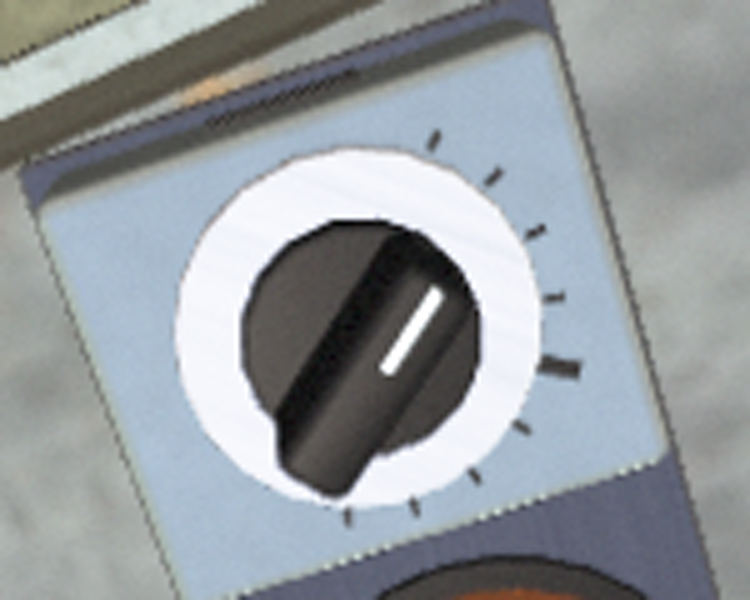

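```bash
cat > m.py <<'E'
from h import *
from scipy.optimize import least_squares
np.set_printoptions(precision=2,suppress=True)
E
python3 - <<'E'
from m import *
W=cam("wrist")
M=np.array([(434,140),(493,177),(535,232),(554,297),(560,367),(522,427),(474,477),(415,507),(347,517)])/5.+[230,120]
P=np.array([ray(W,u,45)[:2] for u in M])
r0=lambda x:np.r_[[ (x[0]+rr*np.cos(x[2]-0.35*i)-p[0], x[1]+rr*np.sin(x[2]-.35*i)-p[1]) for i,p in enumerate(P) for rr in [39 if i==4 else x[3]]]].ravel()
f=least_squares(r0,[406,223,2,37]); print("knob c",f.x[:2],"phi0",f.x[2],"r",f.x[3],"rms",np.sqrt(np.mean(f.fun**2)),"\n",f.fun.reshape(-1,2))
a=ray(W,np.array((439,292))/5+[230,120],89);b=ray(W,np.array((387,370))/5+[230,120],89)
d=a-b; yaw=np.arctan2(d[1],d[0]); print("pointer",a,b,yaw,"knob angle",f.x[2]-yaw)
ang=np.arctan2(a[1]-f.x[1],a[0]-f.x[0]);print("pointer angle from centre",ang,"long mark yaw",f.x[2]-1.4)
im=cv2.imread("pics/b_wrist.png")[240:400,260:420].astype(int)
B,G,Rr=im[...,0],im[...,1],im[...,2]
m=((Rr-B)>45).astype(np.uint8)
n,l,st,ce=cv2.connectedComponentsWithStats(m)
for i in range(1,n):
    if st[i,4]>60: print(st[i],ce[i]+[260,240], ray(W,ce[i]+[260,240],80))
    if 60<st[i,4]:
        c,_=cv2.findContours((l==i).astype(np.uint8),cv2.RETR_EXTERNAL,cv2.CHAIN_APPROX_NONE); print(cv2.fitEllipse(c[0]))
# flange contour points at top: dark
dk=((im.max(2)<75)).astype(np.uint8)*255
cv2.imwrite("pics/b_d.png",cv2.resize(np.hstack([dk,cv2.cvtColor(im.astype(np.uint8),cv2.COLOR_BGR2GRAY)]),None,fx=2.5,fy=2.5,interpolation=0))
E
```

```text
knob c [409.15 233.87] phi0 2.3611680369805472 r 37.149321115972526 rms 0.08799814931621737 
 [[-0.04 -0.13]
 [ 0.01  0.03]
 [ 0.01  0.05]
 [ 0.14  0.08]
 [-0.02 -0.13]
 [ 0.02 -0.06]
 [-0.09  0.18]
 [-0.03 -0.13]
 [-0.    0.11]]
pointer [398.57 249.58  89.  ] [407.12 237.05  89.  ] 2.1698458629668185 knob angle 0.19132217401372875
pointer angle from centre 2.163751970737189 long mark yaw 0.9611680369805473
[  32    0   78   46 1349] [324.92 254.09] [466.37 230.2   80.  ]
((67.71349334716797, 24.678585052490234), (49.16338348388672, 72.01123046875), 75.74610900878906)
[ 0 46 15  8 61] [265.64 288.93] [476.66 168.11  80.  ]
((5.387746334075928, 49.03683853149414), (4.286815166473389, 15.893756866455078), 68.62603759765625)
[ 66  54  31  25 619] [340.87 305.89] [520.79 224.59  80.  ]
((80.87507629394531, 65.8919906616211), (23.81684112548828, 31.003345489501953), 77.02494049072266)
```

View pics/b_d.png

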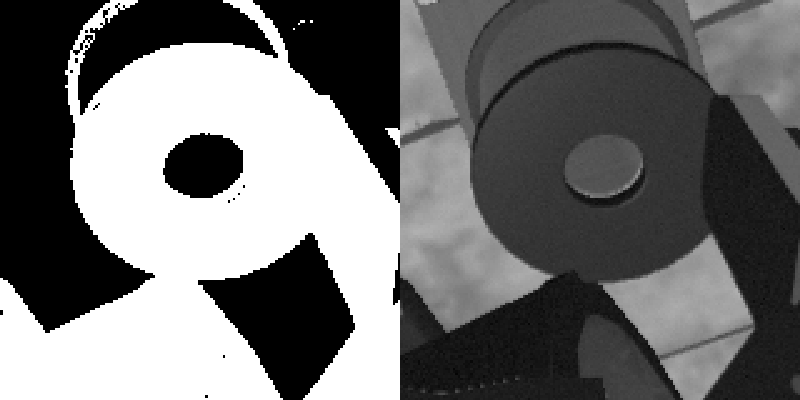

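```bash
python3 - <<'E'
from m import *
plan((409.1,233.9,110),0.599)
E
```

```text
yaw now 1.155 q6 0.763 travel [ 2.41 -0.   12.11]
twist 0.556 (alt -2.585)
```

```bash
python3 -m jog '[{"grip":0.5,"travel":[1.2,0,3],"twist":0.14},{"grip":0.5,"travel":[2.4,0,6],"twist":0.28},{"grip":0.5,"travel":[2.4,0,9],"twist":0.42},{"grip":0.5,"travel":[2.4,0,11],"twist":0.556},{"grip":0.5,"travel":[2.4,0,12],"twist":0.556},{"grip":0.5,"travel":[2.4,0,12],"twist":0.556}]' 40
python3 - <<'E'
from m import *
cv2.imwrite("pics/d_wrist.png",bot.read_camera("wrist"))
plan((409.1,233.9,66),0.599)
W=cam("wrist"); print(proj(W,[[409.1,233.9,89],[521,224.6,80]]))
E
```

```text
clock: 1.6
tool_pos: [406.6, 237.4, 110.0]
ee_rot: [-2.997, -0.942, 0.005]
contact_force: [-0.8, 0.1, 0.3]
opening: 42.7
yaw now 0.609 q6 1.355 travel [-0.09  0.39  4.52]
twist 0.010 (alt -3.132)
[[272.9  266.92]
 [421.29 371.63]]
```

View pics/d_wrist.png

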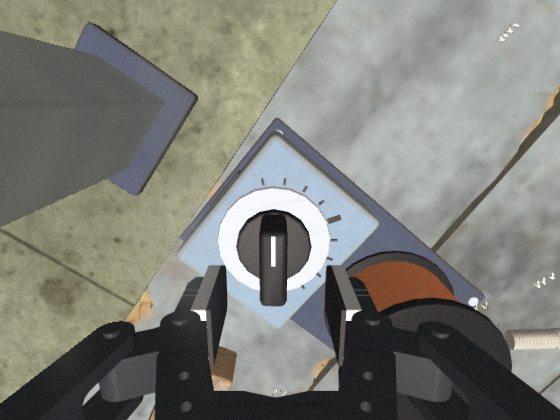

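```bash
python3 -m jog '[{"grip":0.5,"travel":[-0.1,0.35,1.5],"twist":0.01},{"grip":0.5,"travel":[-0.1,0.35,3],"twist":0.01},{"grip":0.5,"travel":[-0.1,0.35,4.4],"twist":0.01},{"grip":0.5,"travel":[-0.1,0.35,4.4],"twist":0.01},{"grip":0,"travel":[-0.1,0.35,4.4],"twist":0.01},{"grip":0,"travel":[-0.1,0.35,4.4],"twist":0.01},{"grip":0,"travel":[-0.1,0.35,4.4],"twist":0.01},{"grip":0,"travel":[-0.1,0.35,4.4],"twist":0.01}]' 40
python3 - <<'E'
from m import *
plan((409.1,233.9,66),-0.61)
print(bot.read_state()["contact_force"])
E
```

```text
clock: 2.45
tool_pos: [408.3, 232.8, 68.6]
ee_rot: [3.002, 0.921, -0.003]
contact_force: [-4.5, -4.3, 7.9]
opening: 12.9
yaw now 0.595 q6 1.359 travel [ 0.13 -0.05  0.26]
twist 1.205 (alt -1.936)
[-4.5  -4.25  7.91]
```

```bash
python3 -m jog '[{"grip":0,"travel":[0,0,-0.2],"twist":0.15},{"grip":0,"travel":[0,0,-0.2],"twist":0.3},{"grip":0,"travel":[0,0,-0.2],"twist":0.45},{"grip":0,"travel":[0,0,-0.2],"twist":0.6},{"grip":0,"travel":[0,0,-0.2],"twist":0.75},{"grip":0,"travel":[0,0,-0.2],"twist":0.9},{"grip":0,"travel":[0,0,-0.2],"twist":1.05},{"grip":0,"travel":[0,0,-0.2],"twist":1.05}]'
python3 - <<'E'
from m import *
plan((409.1,233.9,66),-0.61)
print(bot.read_state()["contact_force"])
E
```

```text
clock: 3.25
tool_pos: [408.7, 232.7, 68.7]
ee_rot: [3.059, -0.708, -0.001]
contact_force: [1.6, -1.8, -11.5]
opening: 12.9
yaw now -0.455 q6 2.409 travel [-0.01 -0.13  0.27]
twist 0.155 (alt -2.986)
[  1.61  -1.83 -11.47]
```

```bash
python3 -m jog '[{"grip":0,"travel":[0,0,0.1],"twist":0.1},{"grip":0,"travel":[0,0,0.1],"twist":0.155},{"grip":0,"travel":[0,0,0.1],"twist":0.155},{"grip":0,"travel":[0,0,0.1],"twist":0.155}]'
python3 - <<'E'
from m import *
plan((409.1,233.9,66),-0.61)
print(bot.read_state()["contact_force"])
cv2.imwrite("pics/e_wrist.png",bot.read_camera("wrist"))
W=cam("wrist"); np.save("W.npy",np.array([W],dtype=object),allow_pickle=True)
E
```

```text
clock: 3.65
tool_pos: [408.8, 232.7, 68.6]
ee_rot: [2.996, -0.938, -0.0]
contact_force: [-4.1, -5.2, 0.1]
opening: 13.2
yaw now -0.607 q6 2.561 travel [-0.04 -0.11  0.26]
twist 0.003 (alt -3.139)
[-4.15 -5.16  0.07]Traceback (most recent call last):
  File "<stdin>", line 5, in <module>
ValueError: could not broadcast input array from shape (3,3) into shape (3,)
```

View pics/e_wrist.png

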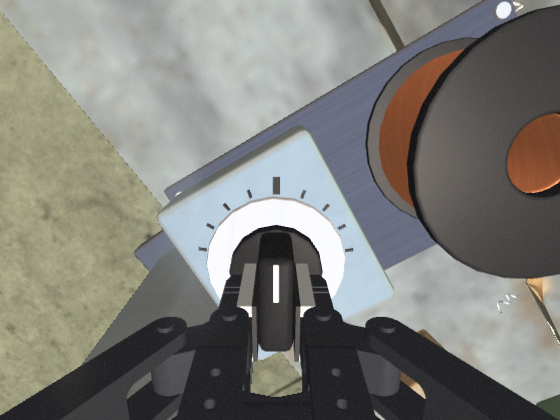

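```bash
cat > ang.py <<'E'
import sys
from m import *
def blob(im,box,th,inv):
    x0,y0,x1,y1=box; g=im[y0:y1,x0:x1].max(2) if inv else im[y0:y1,x0:x1].min(2)
    m=(g<th) if inv else (g>th)
    n,l,st,ce=cv2.connectedComponentsWithStats(m.astype(np.uint8)); k=1+np.argmax(st[1:,4])
    ys,xs=np.nonzero(l==k); return np.c_[xs+x0,ys+y0].astype(float)
def line(W,px,z):
    P=np.array([ray(W,p,z)[:2] for p in px]); c=P.mean(0); u,s,v=np.linalg.svd(P-c); return c,v[0],np.ptp((P-c)@v[0])
def report(im,W,bp,bm,C=(409.15,233.87)):
    c,v,L=line(W,blob(im,bp,150,False),89); cm,vm,Lm=line(W,blob(im,bm,110,True),45)
    C=np.array(C)
    if v@(c-C)<0: v=-v
    a=np.arctan2(v[1],v[0]); am=np.arctan2(*(cm-C)[::-1])
    if vm@(cm-C)<0: vm=-vm
    print("pointer c",c,"L",L,"yaw %.3f"%a,"via centre %.3f"%np.arctan2(*(c-C)[::-1]),"| mark",cm,"L",Lm,"yaw via C %.3f own %.3f dist %.1f"%(am,np.arctan2(vm[1],vm[0]),np.linalg.norm(cm-C)),"=> knob %.3f"%(1.4+am-a))
E
python3 - <<'E'
from ang import *
report(cv2.imread("pics/e_wrist.png"),cam("wrist"),(268,260,283,306),(270,174,284,197))
E
```

```text
pointer c [414.74 241.15] L 15.675572445709118 yaw 0.961 via centre 0.916 | mark [430.95 264.01] L 7.752386497145811 yaw via C 0.945 own 0.953 dist 37.2 => knob 1.383
```

```bash
python3 - <<'E'
from ang import *
im=cv2.imread("pics/e_wrist.png"); W=cam("wrist")
A=[(203,249),(211,226),(226,207),(249,194),(277,186),(303,194),(326,208),(342,226),(349,250)]
def loc(p,r=8):
    b=blob(im,(p[0]-r,p[1]-r,p[0]+r+1,p[1]+r+1) if p[0]!=277 else (268,174,286,197),120,True); return b.mean(0),len(b)
L=[loc(p) for p in A]; print([(l[0].round(1).tolist(),l[1]) for l in L])
P=np.array([ray(W,l[0],45)[:2] for l in L])
r0=lambda x:np.r_[[ (x[0]+rr*np.cos(x[2]-0.35*i)-p[0], x[1]+rr*np.sin(x[2]-.35*i)-p[1]) for i,p in enumerate(P) for rr in [39 if i==4 else x[3]]]].ravel()
f=least_squares(r0,[406,223,2,37]); print(f.x,np.sqrt(np.mean(f.fun**2)), "long yaw",f.x[2]-1.4)
report(im,W,(268,260,283,306),(270,174,284,197),f.x[:2])
E
```

```text
[([202.4, 248.6], 18), ([210.2, 225.8], 20), ([226.0, 206.3], 23), ([249.0, 193.3], 19), ([276.0, 185.0], 119), ([302.6, 193.9], 19), ([325.7, 206.9], 18), ([341.7, 226.5], 17), ([348.7, 249.4], 17)]
[408.5  232.15   2.36  37.08] 0.06381206389663295 long yaw 0.9571481930939272
pointer c [414.74 241.15] L 15.675572445709118 yaw 0.961 via centre 0.965 | mark [430.95 264.01] L 7.752386497145811 yaw via C 0.957 own 0.953 dist 39.0 => knob 1.396
```

```bash
python3 -m jog '[{"grip":0.4,"travel":[0,0,0],"twist":0},{"grip":0.4,"travel":[0,0,0],"twist":0},{"grip":0.5,"travel":[0,0,0],"twist":0},{"grip":0.5,"travel":[0,0,-2],"twist":0},{"grip":0.5,"travel":[0,0,-5],"twist":0},{"grip":0.5,"travel":[0,0,-10],"twist":0},{"grip":0.5,"travel":[0,0,-13],"twist":0},{"grip":0.5,"travel":[0,0,-13],"twist":0}]'
python3 - <<'E'
from ang import *
im=bot.read_camera("wrist"); W=cam("wrist")
cv2.imwrite("pics/f_wrist.png",im)
print(bot.read_state()["tool_pos"], proj(W,[[408.5,232.2,89],[431,264,45]]))
E
```

```text
clock: 4.5
tool_pos: [413.1, 235.4, 203.6]
ee_rot: [-2.99, 0.94, -0.013]
contact_force: [0.3, 0.2, -0.3]
opening: 42.7
[411.75 234.79 201.06] [[273.31 215.15]
 [273.64 154.22]]
```

View pics/f_wrist.png

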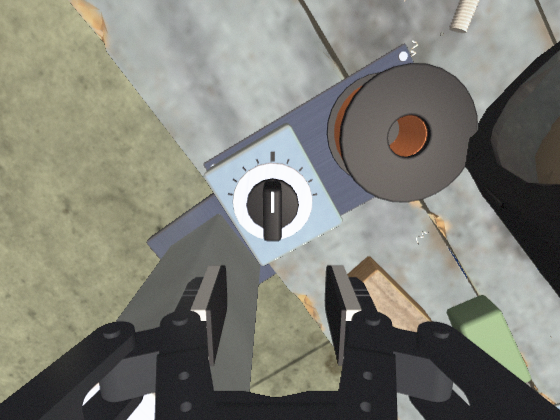

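```bash
python3 - <<'E'
from ang import *
im=cv2.imread("pics/f_wrist.png"); W=cam("wrist")
report(im,W,(266,185,279,215),(267,148,279,164),(408.5,232.2))
g=im.max(2)
# mouth contour: bright/orange interior vs dark-grey flange; show enlarged
c=im[50:210,320:500]; cv2.imwrite("pics/f_c.png",cv2.resize(c,None,fx=4,fy=3.7,interpolation=2))
E
```

```text
pointer c [413.5  240.99] L 15.178202884195318 yaw 0.958 via centre 1.054 | mark [429.05 263.57] L 6.599582317412915 yaw via C 0.991 own 0.958 dist 37.5 => knob 1.433
```

View pics/f_c.png

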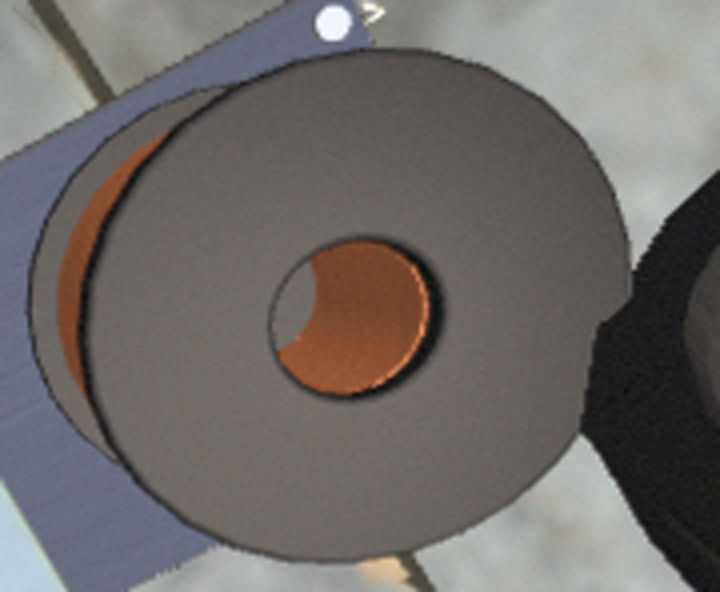

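```bash
python3 - <<'E'
from ang import *
W=cam("wrist")
def fit(pts,r):
    P=np.array([ray(W,(320+u/4,50+v/3.7),80)[:2] for u,v in pts])
    f=least_squares(lambda x:np.hypot(*(P-x[:2]).T)-x[2],[520,220,r]); print(f.x,"res",f.fun.round(1)); return f.x
fit([(268,325),(282,272),(320,243),(362,236),(410,245),(440,275),(446,315),(430,362),(395,392),(350,403),(305,388),(278,357)],15)
fit([(240,82),(320,55),(390,47),(470,62),(550,105),(610,180),(631,270),(580,432),(540,477),(470,522),(400,552),(330,563),(240,545),(170,505),(120,445)],50)
im=cv2.imread("pics/f_wrist.png")
A=np.array([273,156])
marks=[]
m=(im[140:215,220:325].max(2)<120).astype(np.uint8)
n,l,st,ce=cv2.connectedComponentsWithStats(m)
for i in range(1,n):
    if 3<st[i,4]<80: print(ce[i]+[220,140],st[i,4])
E
```

```text
[521.24 222.46  16.1 ] res [-0.   0.8  0.3 -0.5 -0.2  0.  -0.3  0.2  0.4  0.3 -0.4 -0.6]
[521.31 222.7   48.74] res [ 0.7  0.1  0.1 -0.3 -0.3 -0.1 -0.1  0.2  0.2 -0.6  0.2  0.7  0.  -0.2
 -0.6]
[232.11 146.31] 54
[272.46 155.89] 35
[244.  168.5] 6
[234.4 179.8] 5
[229.83 193.67] 6
[314.5 194. ] 4
```

```bash
python3 - <<'E'
from ang import *
T=cam("top");S=cam("side");W=cam("wrist")
for t in [(169.6,164),(171.5,176),(171,170)]:
  for s in [(303,121),(294,150),(297,133)]:
    X=tri(T,t,S,s); print(t,s,X,"errT",proj(T,X)[0]-t,"errS",proj(S,X)[0]-s, "wrist",proj(W,X)[0])
for w in [(468,130),(480,110),(466,138),(470,155)]:
  for s in [(303,121),(294,150),(297,133)]:
    X=tri(W,w,S,s); print(w,s,X,"err",proj(W,X)[0]-w,proj(S,X)[0]-s)
print("wristcam",-W[1].T@W[2])
a=cv2.imread("pics/f_wrist.png")[20:320,400:560]; cv2.imwrite("pics/f_g.png",cv2.resize(a,None,fx=2,fy=2,interpolation=2))
a=cv2.convertScaleAbs(cv2.imread("pics/a_top.png")[20:220,140:260],alpha=1.8,beta=25); cv2.imwrite("pics/t_g.png",cv2.resize(a,None,fx=3,fy=3,interpolation=2))
a=cv2.convertScaleAbs(cv2.imread("pics/a_side.png")[80:240,270:400],alpha=1.8,beta=25); cv2.imwrite("pics/s_g.png",cv2.resize(a,None,fx=3.7,fy=3.7,interpolation=2))
E
```

```text
(169.6, 164) (303, 121) [543.99 192.86 241.6 ] errT [ 0.09 -0.92] errS [-0.74  0.09] wrist [713.69 221.66]
(169.6, 164) (294, 150) [542.23 214.54 166.53] errT [-0.52  6.29] errS [ 5.45 -0.84] wrist [518.6  140.45]
(169.6, 164) (297, 133) [540.34 201.74 211.79] errT [-0.3   3.47] errS [ 2.89 -0.42] wrist [605.41 183.69]
(171.5, 176) (303, 121) [531.78 187.63 242.08] errT [ 0.64 -7.12] errS [-5.55  0.49] wrist [680.07 256.74]
(171.5, 176) (294, 150) [528.52 209.11 166.43] errT [-0.02  0.32] errS [ 0.26 -0.03] wrist [497.3  165.57]
(171.5, 176) (297, 133) [527.51 196.52 211.82] errT [ 0.21 -2.6 ] errS [-2.11  0.23] wrist [577.99 213.25]
(171, 170) (303, 121) [537.74 189.27 241.95] errT [ 0.37 -3.97] errS [-3.14  0.34] wrist [697.51 242.24]
(171, 170) (294, 150) [535.2  210.73 166.71] errT [-0.26  3.35] errS [ 2.86 -0.39] wrist [508.74 155.22]
(171, 170) (297, 133) [533.78 198.11 211.96] errT [-0.04  0.48] errS [ 0.39 -0.05] wrist [592.46 201.09]
(468, 130) (303, 121) [531.5  248.87 220.42] err [ 83.28 -41.35] [-9.16  3.34]
(468, 130) (294, 150) [529.03 230.33 159.14] err [ 3.71 -1.91] [-0.67  0.26]
(468, 130) (297, 133) [527.07 241.97 195.78] err [ 34.27 -17.35] [-4.75  1.79]
(480, 110) (303, 121) [534.52 252.33 219.43] err [ 73.7  -36.08] [-8.15  3.38]
(480, 110) (294, 150) [533.78 236.17 158.93] err [-5.    2.54] [ 0.9  -0.39]
(480, 110) (297, 133) [530.78 246.47 195.25] err [ 25.33 -12.66] [-3.51  1.49]
(466, 138) (303, 121) [530.55 247.04 220.96] err [ 85.91 -42.8 ] [-9.44  3.31]
(466, 138) (294, 150) [527.53 227.39 159.68] err [ 6.14 -3.18] [-1.11  0.41]
(466, 138) (297, 133) [525.91 239.67 196.27] err [ 36.75 -18.67] [-5.09  1.85]
(470, 155) (303, 121) [529.3  241.78 222.32] err [ 87.6 -43.7] [-9.66  3.29]
(470, 155) (294, 150) [525.59 219.33 161.92] err [ 8.04 -4.17] [-1.45  0.53]
(470, 155) (297, 133) [524.4  233.23 197.93] err [ 38.55 -19.61] [-5.36  1.89]
wristcam [454.95 297.13 345.09]
```

View pics/f_g.png

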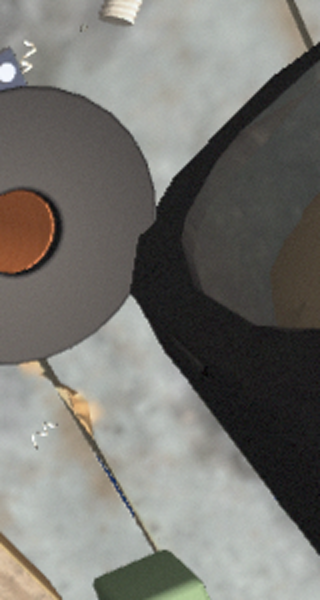

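View pics/t_g.png

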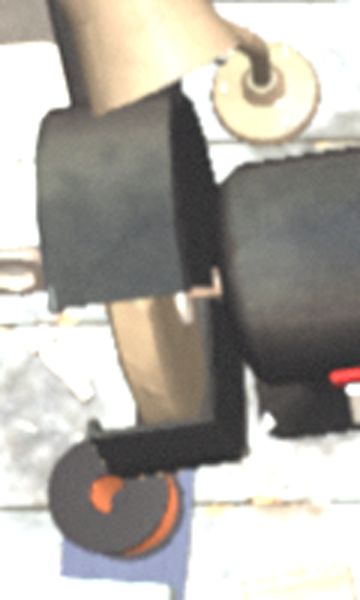

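View pics/s_g.png

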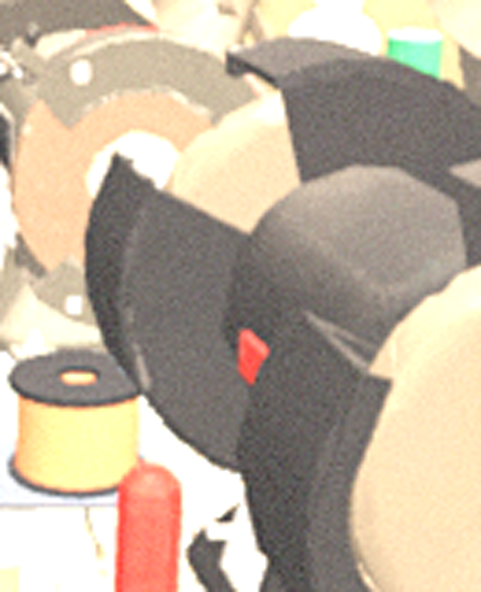

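```bash
python3 - <<'E'
from ang import *
T=cam("top")
for p in [(110,170),(105,130),(50,205)]:print([ray(T,p,z) for z in (150,250)])
plan((500,291,307),0)
im=bot.read_camera("wrist");cv2.imwrite("pics/g0.png",im)
W=cam("wrist"); print(repr(bot.camera_info("wrist")))
E
```

```text
[array([548.32, 354.75, 150.  ]), array([530.45, 312.42, 250.  ])]
[array([641.8 , 367.98, 150.  ]), array([613.59, 324.19, 250.  ])]
[array([470.35, 490.89, 150.  ]), array([461.1, 433.5, 250. ])]
yaw now -0.609 q6 2.564 travel [  4.06  -9.72 -10.52]
twist -0.609 (alt 2.532)
{'K': array([[362.2 ,   0.  , 275.61],
       [  0.  , 362.2 , 213.26],
       [  0.  ,   0.  ,   1.  ]]), 'rvec': array([-2.72,  0.86,  0.13]), 'tvec': array([-202.54,  379.52,  476.26])}
```

```bash
python3 - <<'E'
from ang import *
plan((470,280,310),0)
E
python3 -m jog '[{"grip":0.5,"travel":[0,0,-4],"twist":-0.12},{"grip":0.5,"travel":[0,0,-8],"twist":-0.24},{"grip":0.5,"travel":[0,-1,-10.5],"twist":-0.36},{"grip":0.5,"travel":[1,-4,-10.5],"twist":-0.48},{"grip":0.5,"travel":[2.2,-7,-10.5],"twist":-0.609},{"grip":0.5,"travel":[2.2,-7,-10.5],"twist":-0.609},{"grip":0.5,"travel":[2.2,-7,-10.5],"twist":-0.609}]'
python3 - <<'E'
from ang import *
s=bot.read_state(); print(s["tool_pos"],s["ee_rot"])
W=cam("wrist"); im=bot.read_camera("wrist");cv2.imwrite("pics/g1.png",im)
import pickle; pickle.dump(W,open("W1.pkl","wb"))
plan((470,280,310),0)
E
```

```text
yaw now -0.609 q6 2.564 travel [  2.28  -7.2  -11.06]
twist -0.609 (alt 2.532)
clock: 5.3
tool_pos: [467.0, 278.2, 301.0]
ee_rot: [3.14, -0.002, -0.006]
contact_force: [1.0, -1.0, 0.2]
opening: 43.0
[466.99 278.23 301.04] [ 3.14 -0.   -0.01]
yaw now -0.002 q6 1.993 travel [ 0.34 -0.2  -0.84]
twist -0.002 (alt 3.140)
```

View pics/g1.png

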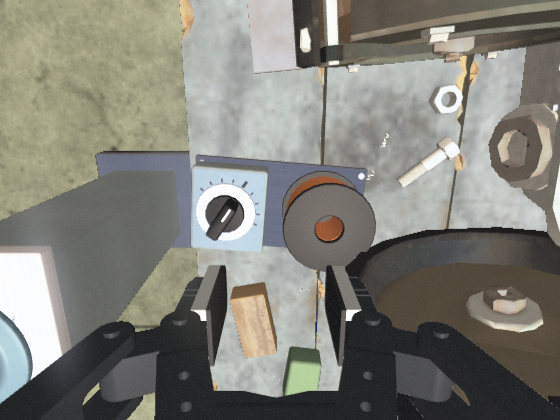

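```bash
python3 - <<'E'
from ang import *
f=lambda a:cv2.convertScaleAbs(a,alpha=2,beta=20)
a=f(cv2.imread("pics/g1.png")[190:370,300:500]); cv2.imwrite("pics/g1c.png",cv2.resize(a,None,fx=3.3,fy=3.3,interpolation=2))
a=f(cv2.imread("pics/g0.png")[10:220,400:560]); cv2.imwrite("pics/g0c.png",cv2.resize(a,None,fx=2.8,fy=2.8,interpolation=2))
E
```

View pics/g1c.png

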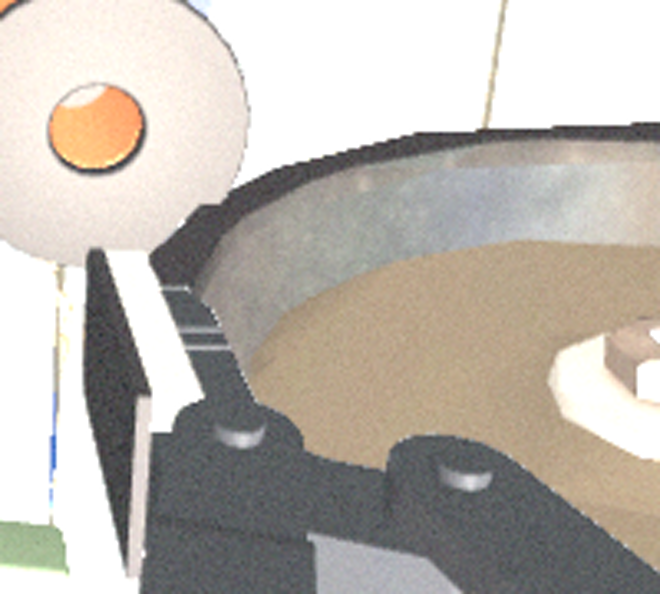

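View pics/g0c.png

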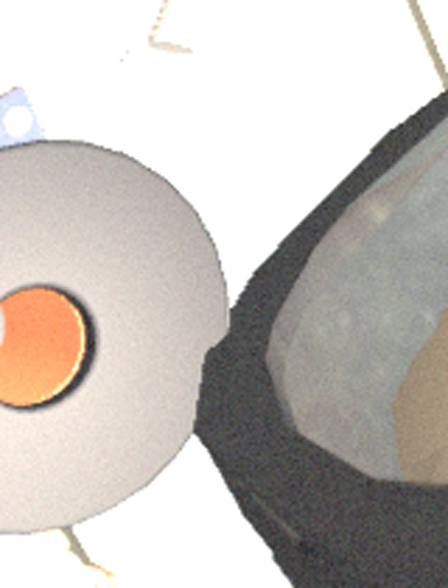

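```bash
cat >> ang.py <<'E'
def camrel():
    W=cam("wrist"); s=bot.read_state(); Rt=R.from_rotvec(s["ee_rot"]).as_matrix()
    return Rt.T@(-W[1].T@W[2]-s["tool_pos"]), Rt.T@W[1].T, W[0]
def camat(p,yaw):
    c,A,K=camrel(); Rt=np.array([[np.cos(yaw),np.sin(yaw),0],[np.sin(yaw),-np.cos(yaw),0],[0,0,-1]])
    Rm=(Rt@A).T; o=np.array(p)+Rt@c; return K,Rm,-Rm@o
E
python3 - <<'E'
from ang import *
yaw=-0.609;Rt=np.array([[np.cos(yaw),np.sin(yaw),0],[np.sin(yaw),-np.cos(yaw),0],[0,0,-1]])
p0=np.array([500,291,307])-Rt@np.array([4.06,-9.72,-10.52])*10; print(p0)
W0=camat(p0,yaw); W1=camat((467,278.23,301),-.002)
print(proj(W0,[[431,264,45]]),proj(W1,[[522.5,223,80]]))
def t(a,b):
    X=tri(W0,a,W1,b); print(X,proj(W0,X)[0]-a,proj(W1,X)[0]-b)
t((475,133.2),(362.1,252.1))
t((409,136.3),(329.5,228.5))  # mouth
# outer far-y silhouettes
for px in [(349,270),(362,252),(388,240),(430,231)]: print(px,[ray(W1,px,z) for z in (150,200,250)])
for px in [(470,165),(475,133),(488,108),(540,55)]: print(px,[ray(W0,px,z) for z in (150,200,250)])
E
```

```text
[411.1 234.5 201.8]
[[274.54 151.95]] [[327.42 228.97]]
[564.15 191.59  68.5 ] [0.49 0.39] [-0.15 -0.4 ]
[531.21 207.89  34.34] [1.03 0.36] [-0.49 -0.62]
(349, 270) [array([532.85, 209.2 , 150.  ]), array([521.79, 233.9 , 200.  ]), array([510.72, 258.6 , 250.  ])]
(362, 252) [array([543.3 , 226.65, 150.  ]), array([530.46, 248.39, 200.  ]), array([517.63, 270.12, 250.  ])]
(388, 240) [array([565.19, 237.94, 150.  ]), array([548.64, 257.76, 200.  ]), array([532.08, 277.58, 250.  ])]
(430, 231) [array([600.77, 246.19, 150.  ]), array([578.18, 264.61, 200.  ]), array([555.58, 283.03, 250.  ])]
(470, 165) [array([522.34, 209.04, 150.  ]), array([505.17, 231.53, 200.  ]), array([488.  , 254.03, 250.  ])]
(475, 133) [array([532.01, 223.03, 150.  ]), array([512.37, 241.94, 200.  ]), array([492.72, 260.85, 250.  ])]
(488, 108) [array([543.09, 230.76, 150.  ]), array([520.61, 247.7 , 200.  ]), array([498.13, 264.63, 250.  ])]
(540, 55) [array([575.13, 239.24, 150.  ]), array([544.45, 254.  , 200.  ]), array([513.76, 268.77, 250.  ])]
```

```bash
python3 -m jog '[{"grip":0.5,"travel":[0,4,0],"twist":0},{"grip":0.5,"travel":[-0.5,8,0],"twist":0},{"grip":0.5,"travel":[-0.5,12,0],"twist":0},{"grip":0.5,"travel":[-0.5,14.5,0],"twist":0},{"grip":0.5,"travel":[-0.5,14.5,0],"twist":0},{"grip":0.5,"travel":[-0.5,14.5,0],"twist":0}]'
python3 - <<'E'
from ang import *
s=bot.read_state(); print(s["tool_pos"],s["ee_rot"])
W=cam("wrist"); im=bot.read_camera("wrist");cv2.imwrite("pics/g2.png",im)
import pickle; pickle.dump(W,open("W2.pkl","wb"))
f=lambda a:cv2.convertScaleAbs(a,alpha=1.8,beta=20)
cv2.imwrite("pics/g2c.png",cv2.resize(f(im[:300,200:560]),None,fx=2,fy=2))
E
```

```text
clock: 5.95
tool_pos: [461.5, 133.0, 303.3]
ee_rot: [-3.141, 0.004, 0.001]
contact_force: [0.4, 0.7, -0.3]
opening: 42.5
[461.45 132.96 303.25] [-3.14  0.    0.  ]
```

View pics/g2c.png

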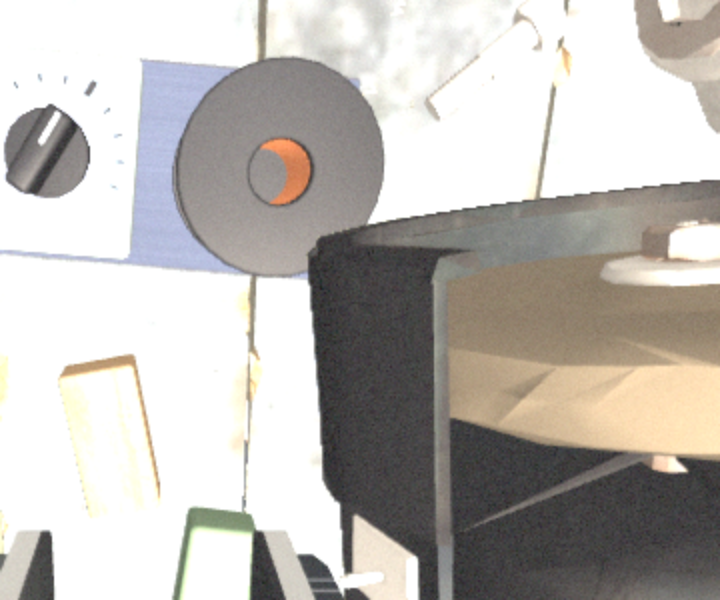

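```bash
python3 - <<'E'
from ang import *
W=cam("wrist"); T=cam("top"); S=cam("side"); print("cam",-W[1].T@W[2])
for n,px in [("bulge",(355.5,124)),("bulge low",(362,245)),("lip",(417.5,132)),("lip inner/top rim",(430,126)),("rimR",(470,103))]: print(n,[ray(W,px,z) for z in (130,160,190,220,245)])
def fit(pts,z):
    P=np.array([ray(W,(200+u/2,v/2),z)[:2] for u,v in pts]); f=least_squares(lambda x:np.hypot(*(P-x[:2]).T)-x[2],[520,220,20]); print(f.x,f.fun.round(1))
fit([(247,172),(255,150),(280,137),(303,147),(313,170),(304,195),(282,207),(256,197)],80)
fit([(173,165),(190,115),(225,75),(280,57),(335,72),(370,110),(384,160),(372,210),(185,215),(210,252),(275,276)],80)
print(tri(W,(417.5,132),T,(171.5,163)),tri(W,(417.5,132),S,(302,122)))
print("marks",ray(W,(200+91/2,87/2),45), "knob c", )
E
```

```text
cam [462.33 209.98 446.83]
bulge [array([530.  , 190.58, 130.  ]), array([523.6 , 192.41, 160.  ]), array([517.19, 194.25, 190.  ]), array([510.78, 196.09, 220.  ]), array([505.44, 197.62, 245.  ])]
bulge low [array([543.16,  79.69, 130.  ]), array([535.51,  92.03, 160.  ]), array([527.85, 104.36, 190.  ]), array([520.2, 116.7, 220. ]), array([513.82, 126.98, 245.  ])]
lip [array([583.5, 183.8, 130. ]), array([572.02, 186.28, 160.  ]), array([560.55, 188.76, 190.  ]), array([549.08, 191.24, 220.  ]), array([539.52, 193.3 , 245.  ])]
lip inner/top rim [array([593.57, 188.78, 130.  ]), array([581.14, 190.79, 160.  ]), array([568.72, 192.8 , 190.  ]), array([556.29, 194.8 , 220.  ]), array([545.94, 196.48, 245.  ])]
rimR [array([624.68, 207.46, 130.  ]), array([609.31, 207.7 , 160.  ]), array([593.94, 207.94, 190.  ]), array([578.56, 208.18, 220.  ]), array([565.75, 208.37, 245.  ])]
[523.56 222.6   15.76] [-0.1  0.2  0.1 -0.3  0.1  0.1  0.1 -0.2]
[522.93 223.33  49.49] [ 1.1 -0.1  0.2 -0.2 -0.4 -0.3  0.6  0.1 -0.7 -0.1 -0.1]
[546.06 192.2  229.17] [542.68 192.67 239.26]
marks [431.6  265.02  45.  ] knob c
```

```bash
python3 -m jog '[{"grip":0.5,"travel":[-1,4.5,0],"twist":-0.14},{"grip":0.5,"travel":[-2,9,0],"twist":-0.28},{"grip":0.5,"travel":[-3,13.5,0],"twist":-0.42},{"grip":0.6,"travel":[-3,18,0],"twist":-0.56},{"grip":0.6,"travel":[-3,22.5,0],"twist":-0.7},{"grip":0.6,"travel":[-3,27,0],"twist":-0.84},{"grip":0.6,"travel":[-3,31.5,0],"twist":-0.98},{"grip":0.6,"travel":[-3,35,0],"twist":-1.12}]'
python3 - <<'E'
from ang import *
plan((430,-216,300),1.571)
E
```

```text
clock: 6.8
tool_pos: [432.7, -207.1, 303.3]
ee_rot: [-2.727, -1.559, -0.001]
contact_force: [0.6, 0.5, 0.5]
opening: 51.2
yaw now 1.039 q6 -0.047 travel [-0.9   0.22  0.33]
twist -0.532 (alt 2.609)
```

```bash
python3 -m jog '[{"grip":0.6,"travel":[0,0,0],"twist":-0.12},{"grip":0.6,"travel":[0,0,0],"twist":-0.24},{"grip":0.6,"travel":[0,0,0],"twist":-0.36},{"grip":0.6,"travel":[0,0,0],"twist":-0.45},{"grip":0.6,"travel":[0,0,0],"twist":-0.45}]'
python3 - <<'E'
from ang import *
s=bot.read_state(); print(s["tool_pos"],s["ee_rot"])
im=bot.read_camera("wrist");cv2.imwrite("pics/h.png",im)
W=cam("wrist"); print("cam",-W[1].T@W[2],proj(W,[[497,-216,210],[497,-216,110],[466,-305,145]]))
E
```

```text
clock: 7.3
tool_pos: [432.9, -205.6, 303.1]
ee_rot: [-2.317, -2.121, -0.0]
contact_force: [0.8, 0.4, 0.7]
opening: 51.3
[ 432.86 -205.65  303.06] [-2.32 -2.12 -0.  ]
cam [ 357.54 -198.61  446.69] [[269.28 299.49]
 [270.94 247.18]
 [167.83 238.65]]
```

View pics/h.png

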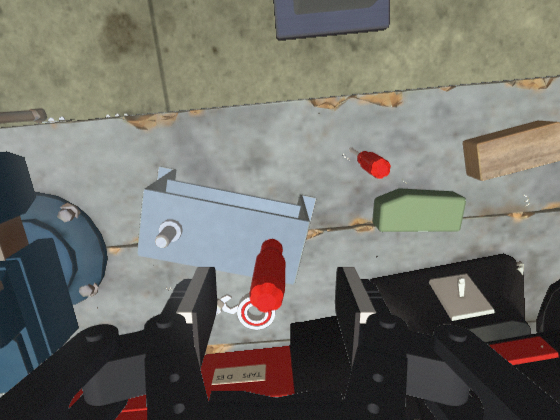

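```bash
python3 - <<'E'
from ang import *
W=cam("wrist"); T=cam("top"); S=cam("side")
im=cv2.imread("pics/h.png").astype(int)
m=((im[...,2]-im[...,1]>70)&(im[...,2]>90)).astype(np.uint8); m[:230]=0;m[315:]=0;m[:,:230]=0;m[:,300:]=0
for v in range(236,312,6):
    xs=np.nonzero(m[v])[0]
    if len(xs): print(v,xs.min(),xs.max(),end="; ")
print()
print("base",ray(W,(272,243),112),"top",ray(W,(266.5,293),207), "tip edge", ray(W,(266,308),205))
for p in [(291,323),(330,318),(351,330)]: print(p,[ray(W,p,z) for z in (100,200,250)])
for p in [(312,158),(358,158),(362,120)]: print(p,[ray(T,p,z) for z in (150,200,250,300)])
a=cv2.imread("pics/a_top.png")[100:220,290:420]; cv2.imwrite("pics/t_r.png",cv2.resize(cv2.convertScaleAbs(a,alpha=1.8,beta=20),None,fx=4,fy=4,interpolation=2))
a=cv2.imread("pics/h.png")[220:340,210:370]; cv2.imwrite("pics/h_c.png",cv2.resize(a,None,fx=4,fy=4,interpolation=2))
E
```

```text
242 264 278; 248 262 281; 254 259 281; 260 257 284; 266 256 284; 272 254 284; 278 253 284; 284 252 284; 290 250 284; 296 250 283; 302 246 281; 308 242 277; 
base [ 491.81 -214.43  112.  ] top [ 493.14 -217.76  207.  ] tip edge [ 507.01 -219.55  205.  ]
(291, 323) [array([ 593.3 , -202.96,  100.  ]), array([ 525.29, -201.71,  200.  ]), array([ 491.29, -201.08,  250.  ])]
(330, 318) [array([ 590.84, -159.67,  100.  ]), array([ 523.55, -170.9 ,  200.  ]), array([ 489.9 , -176.52,  250.  ])]
(351, 330) [array([ 608.35, -137.08,  100.  ]), array([ 536.01, -154.83,  200.  ]), array([ 499.83, -163.7 ,  250.  ])]
(312, 158) [array([ 567.23, -106.91,  150.  ]), array([ 557.25, -102.54,  200.  ]), array([547.26, -98.17, 250.  ]), array([537.28, -93.79, 300.  ])]
(358, 158) [array([ 565.22, -210.99,  150.  ]), array([ 555.35, -200.86,  200.  ]), array([ 545.48, -190.73,  250.  ]), array([ 535.61, -180.6 ,  300.  ])]
(362, 120) [array([ 652.95, -223.02,  150.  ]), array([ 638.22, -212.22,  200.  ]), array([ 623.5 , -201.43,  250.  ]), array([ 608.77, -190.63,  300.  ])]
```

View pics/t_r.png

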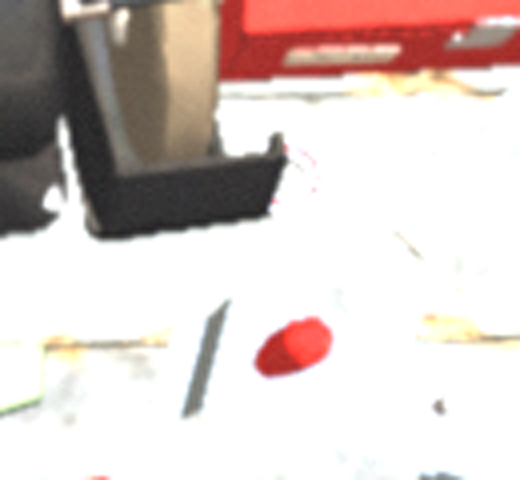

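View pics/h_c.png

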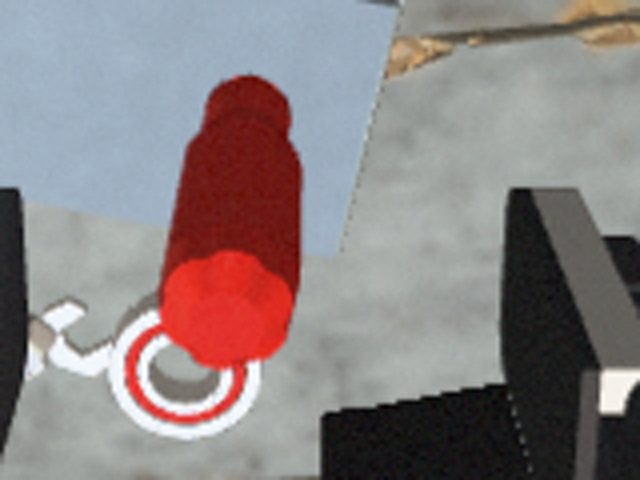

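```bash
python3 - <<'E'
from ang import *
W=cam("wrist")
t=ray(W,(267,297.5),210); print("top",t,"sides z180",ray(W,(253,282),180),ray(W,(284,282),180))
plan((t[0]-0.5,t[1]+0.5,235),1.3)
E
```

```text
top [ 495.19 -217.52  210.  ] sides z180 [ 497.32 -229.94  180.  ] [ 499.63 -204.64  180.  ]
yaw now 1.481 q6 -0.487 travel [-0.57  6.26  6.81]
twist 0.181 (alt -2.961)
```

```bash
python3 -m jog '[{"grip":0.75,"travel":[-0.6,3,2],"twist":0},{"grip":0.75,"travel":[-0.6,6.3,4],"twist":0},{"grip":0.75,"travel":[-0.6,6.3,6.8],"twist":0},{"grip":0.75,"travel":[-0.6,6.3,6.8],"twist":0},{"grip":0.75,"travel":[-0.6,6.3,6.8],"twist":0}]' 60
python3 - <<'E'
from ang import *
im=bot.read_camera("wrist");cv2.imwrite("pics/i.png",im)
s=bot.read_state(); print(s["tool_pos"],s["contact_force"])
plan((495.0,-217.2,174))
W=cam("wrist"); print(proj(W,[[495,-217.3,210]]))
E
```

```text
clock: 7.85
tool_pos: [494.0, -217.5, 235.3]
ee_rot: [-2.318, -2.118, 0.001]
contact_force: [0.6, -0.2, 0.5]
opening: 64.3
[ 494.61 -218.01  236.44] [-1.09 -0.39 -0.35]
yaw now 1.481 q6 -0.443 travel [0.09 0.03 6.24]
[[276.51 256.24]]
```

View pics/i.png

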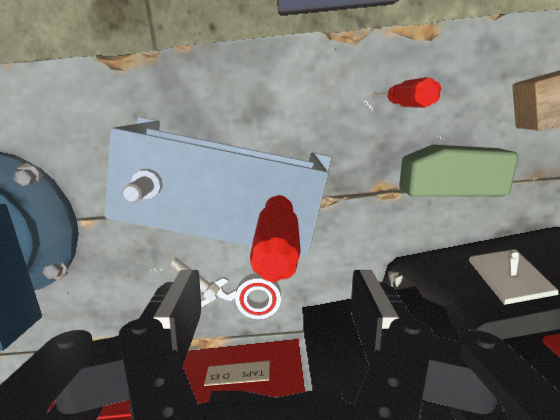

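```bash
python3 -m jog '[{"grip":0.75,"travel":[0,0.15,2],"twist":0},{"grip":0.75,"travel":[0,0.15,4],"twist":0},{"grip":0.75,"travel":[0,0.15,6.2],"twist":0},{"grip":0.75,"travel":[0,0.15,6.2],"twist":0},{"grip":0.2,"travel":[0,0.15,6.2],"twist":0},{"grip":0.2,"travel":[0,0.15,6.2],"twist":0},{"grip":0.2,"travel":[0,0.15,6.2],"twist":0},{"grip":0.2,"travel":[0,0.15,6.2],"twist":0}]' 60
python3 - <<'E'
from ang import *
s=bot.read_state(); print(s["tool_pos"],s["contact_force"],s["opening"])
cv2.imwrite("pics/j_s.png",bot.read_camera("side")[100:330,220:360])
cv2.imwrite("pics/j_w.png",bot.read_camera("wrist"))
E
```

```text
clock: 8.7
tool_pos: [497.4, -218.8, 175.7]
ee_rot: [2.316, 2.117, 0.003]
contact_force: [-1.2, 0.9, 5.8]
opening: 25.6
[ 497.43 -218.79  175.65] [-1.2   0.89  5.82] 25.578007222621412
```

View pics/j_w.png

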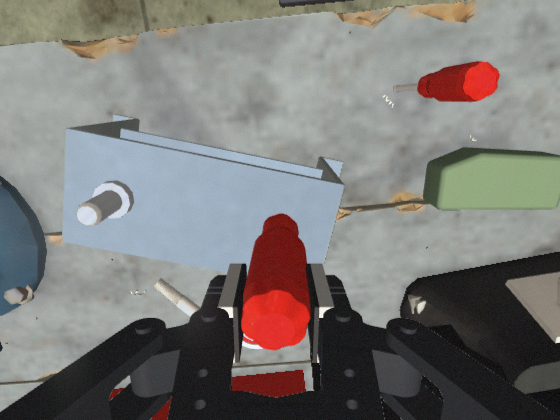

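View pics/j_s.png

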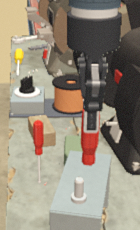

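```bash
python3 -m jog '[{"grip":0.2,"travel":[0,0,-1],"twist":0},{"grip":0.2,"travel":[0,0,-3],"twist":0},{"grip":0.2,"travel":[0,0,-5.5],"twist":0},{"grip":0.2,"travel":[0,0,-8],"twist":0},{"grip":0.2,"travel":[0,0,-10.5],"twist":0},{"grip":0.2,"travel":[0,0,-13],"twist":0},{"grip":0.2,"travel":[0,0,-15.5],"twist":0},{"grip":0.2,"travel":[0,0,-16.5],"twist":0}]' 80
python3 -m jog '[{"grip":0.2,"travel":[0,0,0],"twist":0},{"grip":0.2,"travel":[0,0,0],"twist":0}]'
python3 - <<'E'
from ang import *
s=bot.read_state(); print(s["tool_pos"],s["contact_force"],s["opening"],s["qpos"])
cv2.imwrite("pics/k_s.png",cv2.resize(bot.read_camera("side")[80:330,220:400],None,fx=2.4,fy=2.4,interpolation=2))
cv2.imwrite("pics/k_w.png",bot.read_camera("wrist"))
E
```

```text
clock: 9.6
tool_pos: [496.8, -218.9, 341.8]
ee_rot: [2.315, 2.116, 0.002]
contact_force: [0.5, 0.4, -0.6]
opening: 24.7
clock: 9.8
tool_pos: [496.0, -218.4, 337.6]
ee_rot: [-2.318, -2.119, 0.0]
contact_force: [-0.3, 0.3, -0.9]
opening: 24.8
[ 495.96 -218.41  337.61] [-0.28  0.27 -0.86] 24.789041336711897 [-0.53  0.31  0.26  1.52  0.   -0.44]
```

View pics/k_w.png

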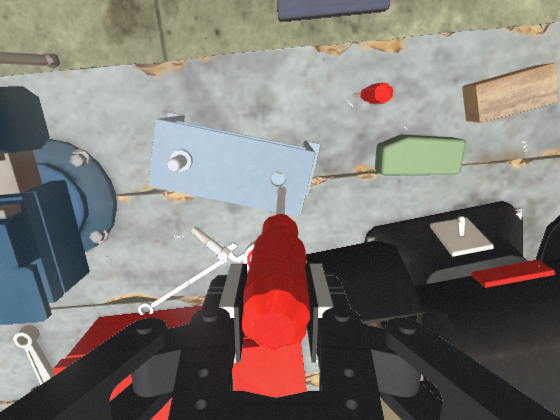

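View pics/k_s.png

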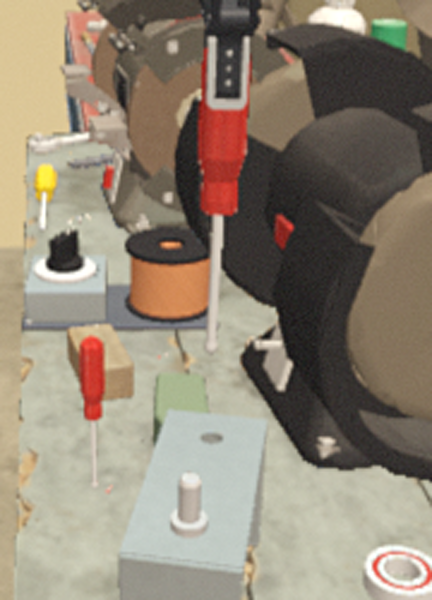

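```bash
python3 - <<'E'
from ang import *
W=cam("wrist");S=cam("side");s=bot.read_state();p=s["tool_pos"]
print("pred tip if upright", proj(W,[p[0],p[1],p[2]-165.7]),proj(S,[p[0],p[1],p[2]-165.7]),"neck",proj(W,[p[0],p[1],p[2]-65.7]),proj(S,[p[0],p[1],p[2]-65.7]))
a=cv2.imread("pics/k_w.png")[160:240,240:320]; cv2.imwrite("pics/k_wc.png",cv2.resize(a,None,fx=7,fy=7,interpolation=2))
E
```

```text
pred tip if upright [[275.14 191.15]] [[308.48 229.56]] neck [[275.05 229.73]] [[310.89 168.32]]
```

View pics/k_wc.png

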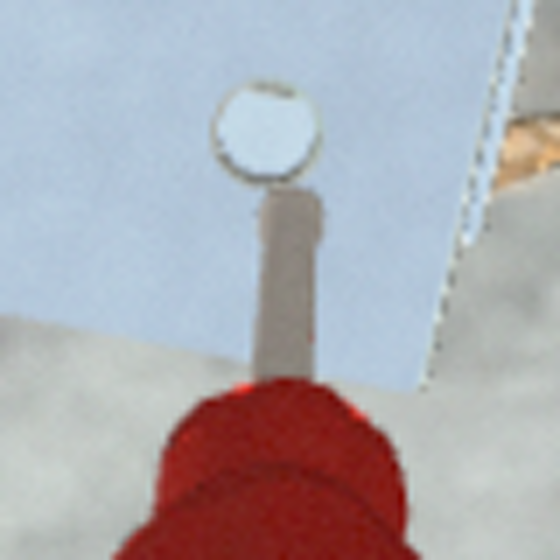

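```bash
python3 - <<'E'
from ang import *
W=cam("wrist");S=cam("side");s=bot.read_state();p=s["tool_pos"];Rt=R.from_rotvec(s["ee_rot"]).as_matrix()
for w,sd in [((281.9,188),(308.3,225.5)),((280.7,212.5),(312.3,169))]:
    X=tri(W,w,S,sd); print(X,proj(W,X)[0]-w,proj(S,X)[0]-sd,"in tool",Rt.T@(X-p))
im=cv2.imread("pics/k_w.png").astype(int)
m=((im[...,2]-im[...,1]>70)&(im[...,2]>90)).astype(np.uint8)
for v in range(212,350,8):
    xs=np.nonzero(m[v,236:318])[0]+236; print(v,xs.min(),xs.max(),(xs.min()+xs.max())/2,end="; ")
E
```

```text
[ 494.5  -212.06  174.74] [0.08 2.41] [-0.98  0.22] in tool [  5.74  -1.14 162.1 ]
[ 493.28 -214.3   267.34] [ 0.13 11.31] [-3.43  0.95] in tool [ 3.5  -2.37 69.5 ]Traceback (most recent call last):
  File "<stdin>", line 8, in <module>
    return umr_minimum(a, axis, None, out, keepdims, initial, where)
ValueError: zero-size array to reduction operation minimum which has no identity
```

```bash
python3 -m jog '[{"grip":0.2,"travel":[-0.3,-3.5,0],"twist":0},{"grip":0.2,"travel":[1.5,-5.2,0],"twist":0.1},{"grip":0.2,"travel":[5,-5.6,0],"twist":0.2},{"grip":0.2,"travel":[9,-5.9,0],"twist":0.3},{"grip":0.2,"travel":[13,-6.3,0],"twist":0.4},{"grip":0.2,"travel":[17,-6.7,0],"twist":0.5},{"grip":0.2,"travel":[21,-7,0],"twist":0.6},{"grip":0.2,"travel":[24,-7.3,0],"twist":0.7}]'
python3 - <<'E'
from ang import *
plan((445,218.5,338),0.7)
E
```

```text
clock: 10.7
tool_pos: [443.8, 29.3, 337.2]
ee_rot: [-2.905, -1.191, 0.003]
contact_force: [0.3, -0.1, -0.8]
opening: 24.7
yaw now 0.778 q6 0.715 travel [ 13.37 -13.39  -0.07]
twist 0.078 (alt -3.063)
```

```bash
python3 -m jog '[{"grip":0.2,"travel":[2.8,-2.8,0],"twist":0.08},{"grip":0.2,"travel":[5.6,-5.6,0],"twist":0.08},{"grip":0.2,"travel":[8.4,-8.4,0],"twist":0.08},{"grip":0.2,"travel":[11,-11,0],"twist":0.08},{"grip":0.2,"travel":[13.2,-13.2,0],"twist":0.08},{"grip":0.2,"travel":[13.2,-13.2,0],"twist":0.08}]'
python3 - <<'E'
from ang import *
plan((519.2,218.5,338),0.7)
s=bot.read_state(); print(s["tool_pos"],s["contact_force"],s["opening"])
cv2.imwrite("pics/l_w.png",bot.read_camera("wrist"))
E
```

```text
clock: 11.3
tool_pos: [444.7, 216.8, 336.7]
ee_rot: [-2.947, -1.085, 0.004]
contact_force: [0.5, -0.2, -0.7]
opening: 24.8
yaw now 0.706 q6 1.189 travel [ 5.78  4.7  -0.15]
twist 0.006 (alt -3.136)
[444.67 216.78 336.66] [ 0.45 -0.23 -0.67] 24.847755998191875
```

View pics/l_w.png

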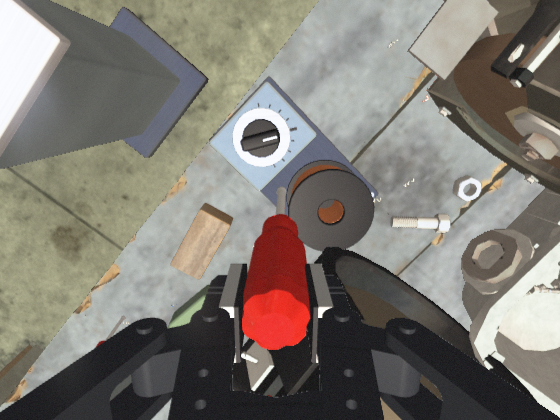

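```bash
python3 -m jog '[{"grip":0.2,"travel":[1.5,1.2,0],"twist":0},{"grip":0.2,"travel":[3.2,2.6,0],"twist":0},{"grip":0.2,"travel":[4.8,3.9,0],"twist":0},{"grip":0.2,"travel":[5.8,4.7,0],"twist":0},{"grip":0.2,"travel":[5.8,4.7,0],"twist":0},{"grip":0.2,"travel":[5.8,4.7,0],"twist":0}]'
python3 - <<'E'
from ang import *
s=bot.read_state(); print(s["tool_pos"],s["contact_force"],s["opening"])
im=bot.read_camera("wrist"); cv2.imwrite("pics/m_w.png",im); sd=bot.read_camera("side"); cv2.imwrite("pics/m_s0.png",sd)
cv2.imwrite("pics/m_s.png",cv2.resize(sd[20:260,200:360],None,fx=2.5,fy=2.5,interpolation=2))
cv2.imwrite("pics/m_wc.png",cv2.resize(im[130:260,210:350],None,fx=4.5,fy=4.5,interpolation=2))
plan((519.2,218.5,338),0.7)
E
```

```text
clock: 11.95
tool_pos: [519.9, 214.3, 337.7]
ee_rot: [-2.951, -1.077, 0.003]
contact_force: [1.1, 0.4, -0.8]
opening: 24.7
[519.9  214.32 337.68] [ 1.05  0.36 -0.78] 24.72389394328926
yaw now 0.701 q6 1.149 travel [ 0.21 -0.31  0.03]
twist 0.001 (alt -3.141)
```

View pics/m_wc.png

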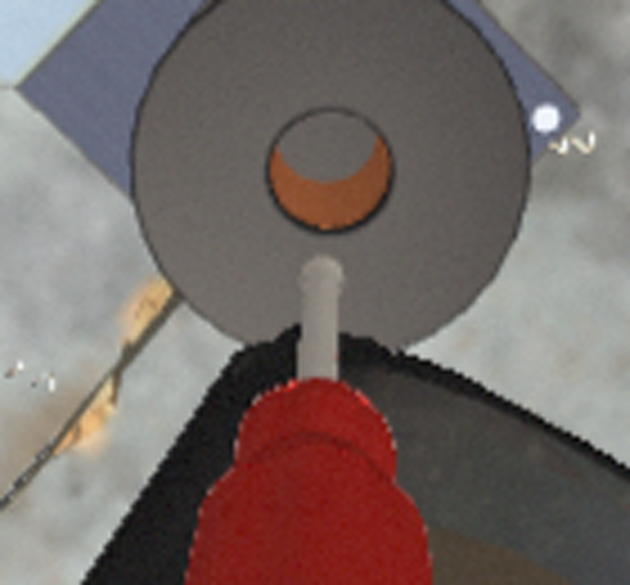

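View pics/m_s.png

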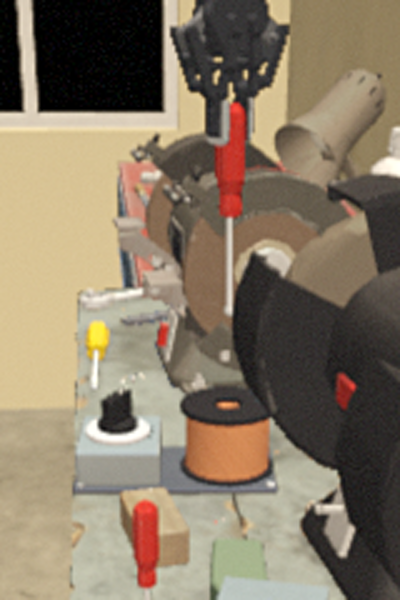

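```bash
python3 - <<'E'
from ang import *
W=cam("wrist");S=cam("side");s=bot.read_state();p=s["tool_pos"];Rt=R.from_rotvec(s["ee_rot"]).as_matrix()
def fit(pts,z):
    P=np.array([ray(W,(210+u/4.5,130+v/4.5),z)[:2] for u,v in pts]); f=least_squares(lambda x:np.hypot(*(P-x[:2]).T)-x[2],[520,220,20]); print(f.x,f.fun.round(1)); return f.x
m=fit([(266,170),(284,125),(330,107),(376,123),(394,168),(376,213),(330,232),(284,215)],80)
for tz in (162,164,166):
    t=ray(W,(281.6,190),p[2]-tz); print("tip",t,"tool",Rt.T@(t-p),"need tool shift mm",(Rt.T@(np.r_[m[:2],80]-t))[:2])
t=ray(W,(281.6,190),p[2]-164)
# blade at neck
n=ray(W,(210+318/4.5,130+375/4.5),p[2]-66); print("neck",n,Rt.T@(n-p))
# side
ts=(200+229/2.5,20+313/2.5); ms=(200+229/2.5,20+406/2.5); print(ts,ms)
X=tri(W,(281.6,190),S,ts); print("tri tip",X,proj(W,X)[0]-(281.6,190),proj(S,X)[0]-ts)
print("side pred mouth",proj(S,[[m[0],m[1],80],[523,223,80]]),"tip pred",proj(S,t))
E
```

```text
[523.66 223.5   15.92] [-0.   0.1 -0.3  0.3 -0.  -0.  -0.2  0.2]
tip [522.52 219.71 176.3 ] tool [  5.58  -1.81 162.  ] need tool shift mm [ 3.38 -2.12]
tip [522.85 219.36 174.3 ] tool [  5.61  -1.33 164.  ] need tool shift mm [ 3.35 -2.61]
tip [523.19 219.01 172.3 ] tool [  5.64  -0.84 166.  ] need tool shift mm [ 3.32 -3.1 ]
neck [515.34 225.14 272.3 ] [  3.52 -10.62  66.  ]
(291.6, 145.2) (291.6, 182.4)
tri tip [522.85 219.56 175.57] [0.17 0.17] [-0.06  0.01]
side pred mouth [[291.04 180.59]
 [290.81 180.67]] tip pred [[291.54 145.73]]
```

```bash
python3 -m jog '[{"grip":0.2,"travel":[0.36,-0.25,0],"twist":0},{"grip":0.2,"travel":[0.36,-0.25,1.5],"twist":0},{"grip":0.2,"travel":[0.36,-0.25,3.5],"twist":0},{"grip":0.2,"travel":[0.36,-0.25,5.5],"twist":0},{"grip":0.2,"travel":[0.36,-0.25,7.5],"twist":0},{"grip":0.2,"travel":[0.36,-0.25,7.8],"twist":0},{"grip":0.2,"travel":[0.36,-0.25,7.8],"twist":0},{"grip":0.2,"travel":[0.36,-0.25,7.8],"twist":0}]'
python3 - <<'E'
from ang import *
s=bot.read_state(); print(s["tool_pos"],s["contact_force"],s["opening"])
im=bot.read_camera("wrist"); cv2.imwrite("pics/n_w.png",im); sd=bot.read_camera("side"); cv2.imwrite("pics/n_s0.png",sd)
cv2.imwrite("pics/n_s.png",cv2.resize(sd[60:220,210:350],None,fx=3.7,fy=3.7,interpolation=2))
cv2.imwrite("pics/n_wc.png",cv2.resize(im[110:260,200:360],None,fx=4,fy=4,interpolation=2))
E
```

```text
clock: 12.85
tool_pos: [521.8, 219.8, 261.7]
ee_rot: [2.95, 1.079, 0.003]
contact_force: [-0.7, -0.1, -1.0]
opening: 24.6
[521.83 219.83 261.65] [-0.7  -0.11 -0.97] 24.62006539363303
```

View pics/n_wc.png

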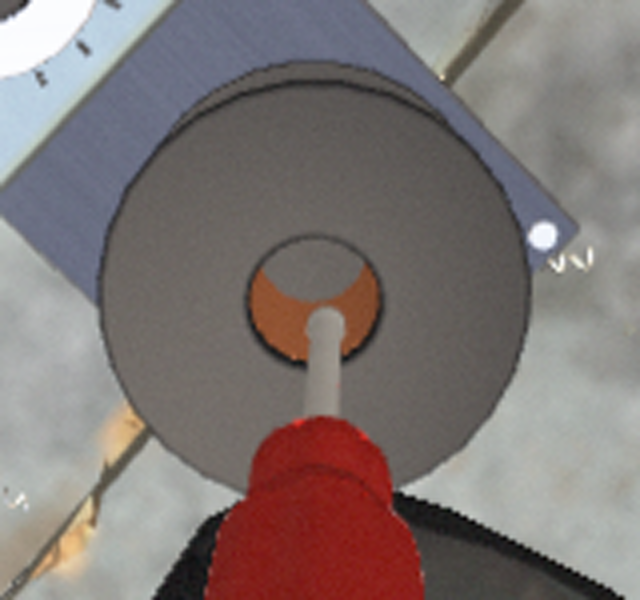

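View pics/n_s.png

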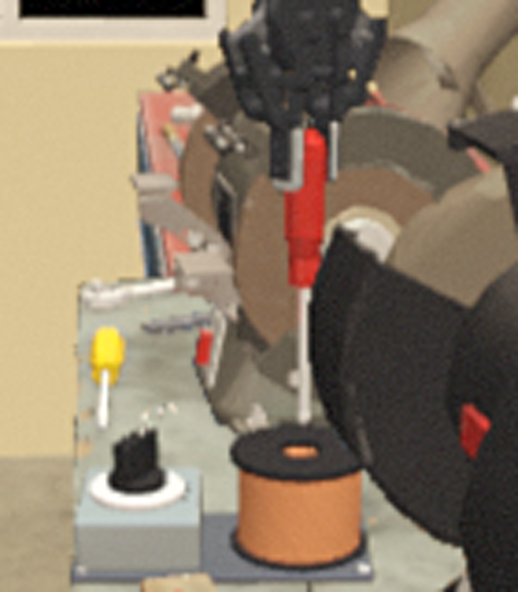

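```bash
python3 - <<'E'
from ang import *
W=cam("wrist");S=cam("side");s=bot.read_state();p=s["tool_pos"];Rt=R.from_rotvec(s["ee_rot"]).as_matrix()
def fit(pts,z):
    P=np.array([ray(W,(200+u/4,110+v/4),z)[:2] for u,v in pts]); f=least_squares(lambda x:np.hypot(*(P-x[:2]).T)-x[2],[520,220,20]); print(f.x,f.fun.round(1)); return f.x
m=fit([(246,300),(262,258),(315,235),(365,256),(383,298),(366,345),(262,345),(300,365)],80)
f=fit([(100,300),(128,190),(200,115),(315,82),(420,110),(505,190),(530,295),(510,380),(455,450),(120,395),(170,450)],80)
w=(281.3,191.3)
for tz in (162,164,166):
    t=ray(W,w,p[2]-tz); print("tip",t,"tool",Rt.T@(t-p),"need tool shift mm",(Rt.T@(np.r_[m[:2],80]-t))[:2],(Rt.T@(np.r_[f[:2],80]-t))[:2])
ts=(292.4,173.0)
X=tri(W,w,S,ts); print("tri tip",X,proj(W,X)[0]-w,proj(S,X)[0]-ts)
print("side pred mouth",proj(S,[[m[0],m[1],80]]),"tip", proj(S,ray(W,w,p[2]-164)))
E
```

```text
[524.15 222.99  15.68] [ 0.   0.1 -0.2  0.   0.1  0.1  0.2 -0.3]
[524.19 222.79  49.51] [-0.4 -0.3 -0.1  0.1 -0.1  0.5  0.1 -0.1 -0.5  1.  -0.1]
tip [526.18 223.92  99.79] tool [  5.32  -0.63 162.01] need tool shift mm [-2.2  -0.62] [-2.3  -0.44]
tip [526.53 223.56  97.79] tool [  5.35  -0.14 164.01] need tool shift mm [-2.23 -1.11] [-2.33 -0.94]
tip [526.87 223.2   95.79] tool [  5.38   0.35 166.01] need tool shift mm [-2.26 -1.61] [-2.36 -1.43]
tri tip [526.54 224.01 100.54] [0.4 0.4] [-0.14  0.02]
side pred mouth [[291.25 180.66]] tip [[292.26 174.09]]
```

```bash
python3 -m jog '[{"grip":0.2,"travel":[-0.18,-0.09,0],"twist":0},{"grip":0.2,"travel":[-0.18,-0.09,0],"twist":0},{"grip":0.2,"travel":[-0.18,-0.09,1],"twist":0},{"grip":0.2,"travel":[-0.18,-0.09,2],"twist":0},{"grip":0.2,"travel":[-0.18,-0.09,3],"twist":0},{"grip":0.2,"travel":[-0.18,-0.09,3],"twist":0},{"grip":0.2,"travel":[-0.18,-0.09,3],"twist":0}]'
python3 - <<'E'
from ang import *
s=bot.read_state(); print(s["tool_pos"],s["contact_force"],s["opening"])
im=bot.read_camera("wrist"); cv2.imwrite("pics/o_w.png",im)
cv2.imwrite("pics/o_wc.png",cv2.resize(im[110:260,200:360],None,fx=4,fy=4,interpolation=2))
E
```

```text
clock: 13.65
tool_pos: [519.0, 218.9, 229.6]
ee_rot: [-2.95, -1.079, 0.002]
contact_force: [0.5, -0.6, -0.2]
opening: 24.7
[518.97 218.94 229.63] [ 0.49 -0.57 -0.18] 24.721227044807424
```

View pics/o_wc.png

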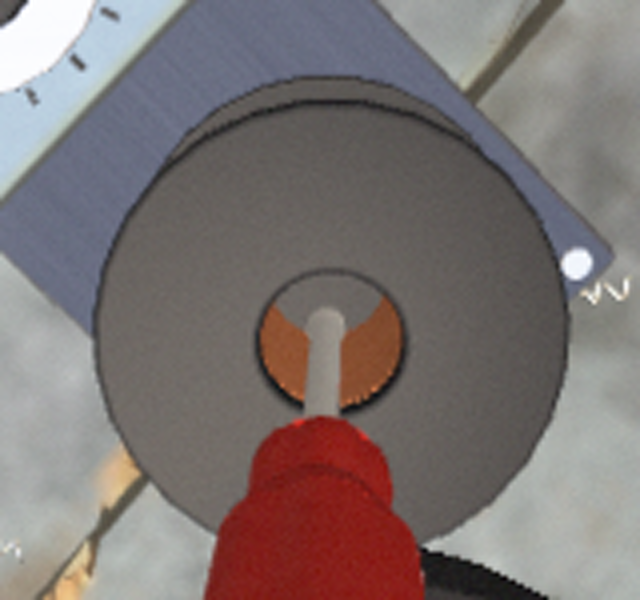

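```bash
python3 - <<'E'
from ang import *
W=cam("wrist");s=bot.read_state();p=s["tool_pos"];Rt=R.from_rotvec(s["ee_rot"]).as_matrix()
def fit(pts,z):
    P=np.array([ray(W,(200+u/4,110+v/4),z)[:2] for u,v in pts]); f=least_squares(lambda x:np.hypot(*(P-x[:2]).T)-x[2],[520,220,20]); print(f.x,f.fun.round(1)); return f.x
m=fit([(255,340),(275,293),(332,270),(388,291),(406,338),(390,388),(273,388),(360,408)],80)
f=fit([(94,340),(125,225),(200,142),(335,101),(450,130),(535,210),(569,325),(550,410),(490,490),(110,420),(150,480)],80)
w=(281.3,191.3)
for tz in (162,164,166):
    t=ray(W,w,p[2]-tz); print("tip",t,"need tool shift mm",(Rt.T@(np.r_[m[:2],80]-t))[:2],(Rt.T@(np.r_[f[:2],80]-t))[:2])
E
```

```text
[524.33 223.03  15.77] [ 0.2  0.  -0.3  0.3 -0.1  0.1 -0.  -0.2]
[523.84 223.29  49.24] [ 0.2 -0.7 -0.5 -0.1  0.2  0.5  0.6 -0.1 -1.1  0.7  0.4]
tip [522.95 222.98  68.22] need tool shift mm [1.09 0.85] [0.88 0.34]
tip [523.29 222.62  66.22] need tool shift mm [1.06 0.35] [ 0.85 -0.16]
tip [523.63 222.26  64.22] need tool shift mm [ 1.03 -0.14] [ 0.82 -0.65]
```

```bash
python3 -m jog '[{"grip":0.2,"travel":[0.1,0,0.4],"twist":0},{"grip":0.2,"travel":[0.1,0.02,1.2],"twist":0},{"grip":0.2,"travel":[0.1,0.02,2],"twist":0},{"grip":0.2,"travel":[0.1,0.02,2.6],"twist":0},{"grip":0.2,"travel":[0.1,0.02,2.6],"twist":0},{"grip":0.2,"travel":[0.1,0.02,2.6],"twist":0},{"grip":0.2,"travel":[0.1,0.02,2.6],"twist":0}]'
python3 - <<'E'
from ang import *
s=bot.read_state(); print(s["tool_pos"],s["contact_force"],s["opening"],s["qvel"])
im=bot.read_camera("wrist"); cv2.imwrite("pics/p_w.png",im)
cv2.imwrite("pics/p_wc.png",cv2.resize(im[110:260,200:360],None,fx=4,fy=4,interpolation=2))
sd=bot.read_camera("side"); cv2.imwrite("pics/p_s.png",cv2.resize(sd[60:340,200:360],None,fx=2.1,fy=2.1,interpolation=2))
cv2.imwrite("pics/p_t.png",bot.read_camera("top"))
E
```

```text
clock: 14.4
tool_pos: [520.6, 219.6, 204.6]
ee_rot: [-2.951, -1.079, -0.001]
contact_force: [0.9, 1.1, -0.4]
opening: 25.0
[520.57 219.64 204.62] [ 0.88  1.06 -0.41] 25.04571357024248 [ 0.   -0.    0.01 -0.   -0.   -0.  ]
```

View pics/p_wc.png

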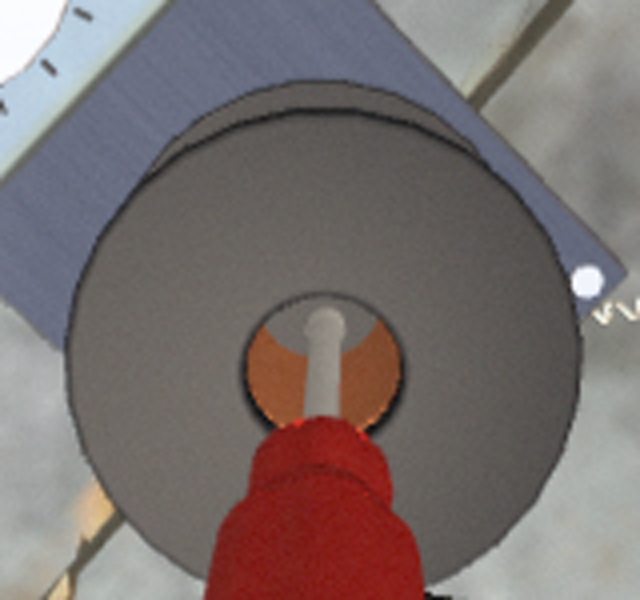

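View pics/p_s.png

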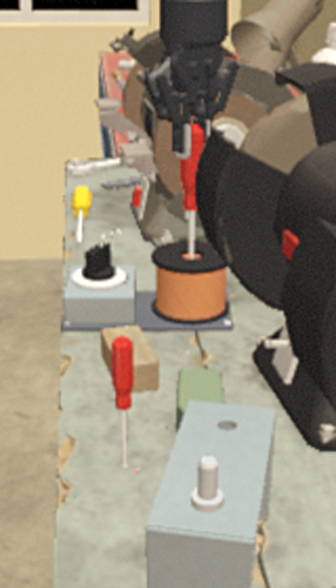

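View pics/p_t.png

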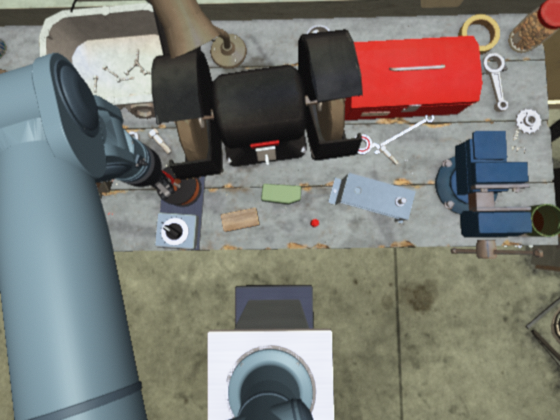

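```bash
python3 - <<'E'
from ang import *
W=cam("wrist");s=bot.read_state();p=s["tool_pos"];Rt=R.from_rotvec(s["ee_rot"]).as_matrix(); print(p)
def fit(pts,z):
    P=np.array([ray(W,(200+u/4,110+v/4),z)[:2] for u,v in pts]); f=least_squares(lambda x:np.hypot(*(P-x[:2]).T)-x[2],[520,220,20]); print(f.x,f.fun.round(1)); return f.x
m=fit([(240,368),(262,317),(324,291),(384,315),(407,365),(395,405),(258,415)],80)
f=fit([(65,355),(100,235),(180,155),(325,107),(460,145),(545,230),(582,345),(560,440),(510,520),(80,430),(130,525)],80)
w=(281.3,191.3)
for tz in (162,164,166):
    t=ray(W,w,p[2]-tz); print("tip",t,"need tool shift mm",(Rt.T@(np.r_[m[:2],80]-t))[:2],(Rt.T@(np.r_[f[:2],80]-t))[:2])
E
```

```text
[520.66 219.65 204.75]
[523.53 223.32  15.75] [ 0.3 -0.  -0.2  0.   0.3 -0.2 -0.2]
[523.17 223.43  49.17] [ 0.2 -0.1 -0.7  0.2  0.2  0.2  0.6 -0.6 -0.5 -0.4  0.8]
tip [524.42 223.64  42.75] need tool shift mm [-0.86 -0.32] [-1.06 -0.63]
tip [524.76 223.29  40.75] need tool shift mm [-0.89 -0.81] [-1.09 -1.13]
tip [525.1  222.93  38.75] need tool shift mm [-0.92 -1.31] [-1.12 -1.62]
```

```bash
python3 -m jog '[{"grip":0.2,"travel":[-0.05,-0.07,0.1],"twist":0},{"grip":0.2,"travel":[-0.05,-0.07,0.1],"twist":0},{"grip":0.2,"travel":[-0.05,-0.07,0.1],"twist":0},{"grip":0.2,"travel":[-0.05,-0.07,0.1],"twist":0},{"grip":0.2,"travel":[-0.05,-0.07,0.1],"twist":0}]'
python3 - <<'E'
from ang import *
im=bot.read_camera("wrist"); cv2.imwrite("pics/q_w.png",im)
s=bot.read_state(); print(s["tool_pos"],s["contact_force"],s["opening"],np.abs(s["qvel"]).max())
a=bot.read_camera("side"); print("")
cv2.imwrite("pics/q_wc.png",im)
E
```

```text
clock: 15.05
tool_pos: [519.6, 219.8, 203.3]
ee_rot: [-2.95, -1.079, -0.0]
contact_force: [1.5, 0.2, -1.5]
opening: 25.2
[519.59 219.8  203.39] [ 0.08 -0.04 -0.84] 24.7096891666836 0.0006252513163474588
```

View pics/q_w.png

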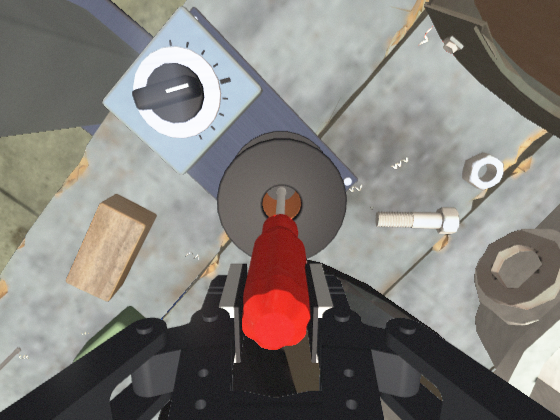

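```bash
python3 - <<'E'
from ang import *
im=cv2.imread("pics/q_w.png"); W=cam("wrist")
report(im,W,(163,80,190,96),(217,73,233,87),(409.1,233.5))
bot.job_done()
E
```

```text
pointer c [414.77 241.49] L 16.028059593393337 yaw 0.964 via centre 0.954 | mark [430.73 264.04] L 7.245814967899555 yaw via C 0.955 own 0.960 dist 37.4 => knob 1.391
the job is handed in; nothing more can be done
```

The job is handed in at about 15 s on the clock. The knob is at the long mark, and the screwdriver is held still in the coil's bore with its tip about halfway down.

- **Knob:** I gripped the knob and turned it from about 0.19 rad to the long mark. The last image put it at about 1.39 rad against the wanted 1.40.
- **Screwdriver:** I lifted the 200 mm screwdriver out of the rack and carried it clear of the punch and the grinder guards. I lowered it into the bore with three small centring corrections. I saw no contact at the coil: the force reading stayed within about 2 N on each axis, no more than in free air.
- **Final position:** The last measurement, before a final trim of under 1 mm, put the tip about 1.3 mm off the bore axis at about 41 mm height. The trim aimed at the centre and 40 mm, but I did not fit the position again after it. The arm was still and the grip was firm.
- **Disagreements:** The screwdriver leans about 1.5 to 2 degrees in the jaws, and I split that lean about the bore axis instead of gripping again. Estimates of the coil's centre from different views differed by about 1 mm.
- **Other objects:** The punch, the offcut and the polishing bar stand where they were in the last pictures.

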